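# Turn round the holding box: lever up, dividers out, sandwiches in, lid shut

## Robot

A 7-joint arm with a two-finger parallel gripper is mounted at the origin on a cart in front of the work surface, level with it; the furniture and walls round the work are solid. World frame = base frame: x ahead of the robot, y to its left, z up, the work surface at z = 0. Lengths are in m, angles in rad, forces in N, time in s.
With the tool pointing down it reaches from about 0.35 to 0.775 m from the base axis. Payload 3.1 kg.
Tool frame: the origin (TCP) lies at the very end of the fingers, on their centre line; the grasp point (between the pads) lies 19 mm behind it; z points along the fingers, y is the line along which they close (so a half turn about z gives the same grasp; the last joint's range is limited). The gripper opens to 85 mm and grips with 20 to 120 N. Pads are 22 mm wide; open, the fingers measure 114 mm over their backs; the gripper's body (76 mm by 85 mm) begins 54 mm behind the grasp point. The pads swing forward as they close: fully open they stand 13 mm farther back than shut.
Start: joints at [1.251, 0.311, 0.014, 1.512, -0.004, 1.319, -0.027], TCP at [0.151, -0.529, 0.231] pointing down, gripper open.
Joint ranges: [-2.7, 2.7], [-0.3, 1.91], [-1.27, 1.3], [0.12, 2.57], [-1.44, 4.58], [0.2, 2.03], [-3.05, 3.05]. Speed limits (rad/s): [2.79, 2.79, 3.14, 3.14, 3.14, 3.14, 3.14].

## Interface

Orientations are given as a unit quaternion [x, y, z, w].
In Python, from bench import sensors, vision, hand_in, spotter gives the robot as it stands.
- The arm moves only by the tool play_rows, never from a script. Its argument "steps" is text: rows parted by semicolons, each of 7 numbers parted by spaces: the shift along the tool's x, y, z in m, then the turn, a rotation vector about the tool's x, y, z in degrees, then the finger opening in m, from 0 to 0.0854. A call has exactly 5 rows; each row shifts and turns the commanded pose from where the row before left it, along the tool's axes as they then stand; what a row does not reach is not made up. A row lasts 1/10 s, in which the tool goes at most 50 mm and 8.59 degrees, less where a joint would pass 70% of its speed; a pose out of reach is approached as far as the arm can. A call is refused whole if a number of a shift passes 0.05 or a number of a turn 8.59, either way. A call with a gripper value outside its range is refused whole. The fingers move at their own pace and stop on an object; the grip force is fixed at half the most. Time passes only in rows, so rows that do not move let the fingers close, or fill a call up. It gives the time, the measured TCP pose, the force, the opening and the grip force at its end, in the units of the state.
- sensors.observe(): the state, without advancing time (a new reading comes with each control period).
- vision.snapshot(name): name is "side" or "top"; returns (picture, depth): 400x640x3 uint8, red, green, blue; 400x640 float32, m along the optical axis (not along the pixel's ray), 0 where there is no reading.
- vision.camera_model(name): a dict with "fx", "fy", "cx", "cy" (pixels), "rvec" (rotation vector, rad) and "tvec" (3), from world to camera coordinates, as OpenCV has them. Camera axes: x right, y down, z forward; pixel columns grow to the right and rows downward; lengths in m; the calibration is good to about 2 mm. A picture is of the moment at which its call begins. camera_model takes no time and is no camera call.
- hand_in(): hands the job in; it is judged then, once.
Trained networks look in the newest picture that a camera, given by its name, has taken for a name from the list of things; names that differ only in an ending like _2 or _b are one class to them, and where a whole thing is asked for, a point or a joint stands for the part that bears it (a point fixed in the world has none). Each returns a list of dicts, best first, with "confidence" (0 to 1); they miss things now and then, are a little off and sometimes report something else, mostly with a low value. They report only what shows in the picture. A call takes as long as a camera call.
- spotter.spot_in(camera, query): "point" ([row, column] in pixels, amid what is visible of it).
- spotter.spot_point(camera, query): "point" ([row, column] in pixels: a listed point, or the origin of a listed thing).
The state is a dict: "time": time; "qpos": joint angles; "dq": joint speeds; "joint_efforts": joint torques, N m; "ee_pos": TCP position; "tool_rot": TCP orientation; "ft_force": force on the tool from outside, world axes, zero at the start; "ft_torque": the same for the moment, N m; "gripper_width": opening from 0.0 (shut) to 1.0 (fully open); "finger_force": force on a finger pad.
Only numpy, scipy, OpenCV 4.12 (cv2) and the standard library are available. Lean on these libraries where they do the work, as an engineer would, in place of code of your own. Each camera call takes 0.05 s, during which the arm holds its last target. There are 200 camera calls.

## Task

Get the holding box ready for the lunch sandwiches: push its side lever right down so that the catch holds the lid up by itself, slide every divider plate up out of its slots and put it in the empty wash pan on the left, and put all the sandwich halves from the paper sheet on the right into the well of the box. Then press the release pad so that the lid closes fully, and leave the bottle, tape and croquette pan where they are.

Things in the scene. Friction and masses are not known exactly. Their poses are not given: they have to be found in the camera images.
- holding_box: Insulated stainless box 190 (x) x 300 (y) x 100 mm, fixed. Origin: centre of its underside; -x is its front, +x its hinged side. Open well: 154 (x) x 264 (y) mm, floor 22 mm up, rim 100 mm up. Ribs on its front and far walls form three pairs of slots (9 mm wide, 8 deep, 66 high) at y = -64, 0, +64 mm. Lever and catch are on its left (+y) side.
- well (a point): Centre of the well's floor; axes as the box's.
- lid (a joint): Lid 190 x 300 x 12 mm (panel on top to 18 mm), hinged along the far rim, without handle. 0 = shut, about 1.44 rad = held up by the catch, 1.57 = highest. Geared to the lever (4.5 times its angle). It sweeps the space straight above the box. Once the lever is freed the lid sinks shut by itself, damped, within about 3 s.
- lever (a joint): Lid-lift lever on the box's left side; pivot 70 mm behind the box's middle, 83 mm up; 145 mm to its pad. 0 = up (lid shut), about 0.32 = held by the catch, 0.35 = its stop. It springs up unless held or caught. Its pad takes about 8 N, up to 16 N if pressed fast. Pressed right down to the stop, the catch snaps over and keeps it down.
- lever_pad (a point): Middle of the top of the lever's black press pad (36 (x) x 60 (y) mm), 73 mm ahead of and 215 mm to the left of the box's middle (its own axes), so 65 mm clear of the box's side; 115 mm up when raised. Pressing the lever to its stop moves it down 50 mm.
- catch (a joint): Sprung hold-open catch beside the lever. 0 = at rest (hooked over the lever when that is down); 0.2 rad and more frees the lever; stop at 0.36. It swings out and snaps back as the lever goes down past it.
- release_pad (a point): Middle of the top of the catch's black release pad (36 (x) x 34 (y) mm), 73 mm behind the lever's pad, 232 mm to the left of the box's middle, 78 mm up. Pressing it about 10 to 14 mm straight down (about 5 N; stop at 17 mm) frees a caught lever, whose pad then rises to 115 mm up.
- wash_pan: Open stainless pan, 180 (x) x 142 (y) x 65 mm over its rim, 3 mm walls, inner floor 162 (x) x 124 (y) mm, 3 mm above its origin (centre of its underside); fixed to the worktop.
- paper: White sheet of sandwich paper, 270 (x) x 220 (y) mm, flat on the worktop and fixed to it; a half may be knocked off it. Origin: its middle. Over the back of the worktop hangs a shelf: its front edge is at x = 0.61 m, its underside 0.47 m up.
- divider_1: White plastic divider plate, 148 (x) x 5 (y) x 64 (z) mm, 60 g. Origin: middle of its lower long edge. Stands upright on the well's floor with its ends in one of the three pairs of slots, its top 14 mm under the box's rim. May be absent.
- divider_2: White plastic divider plate, 148 (x) x 5 (y) x 64 (z) mm, 60 g. Origin: middle of its lower long edge. Stands upright on the well's floor with its ends in one of the three pairs of slots, its top 14 mm under the box's rim. May be absent.
- divider_3: White plastic divider plate, 148 (x) x 5 (y) x 64 (z) mm, 60 g. Origin: middle of its lower long edge. Stands upright on the well's floor with its ends in one of the three pairs of slots, its top 14 mm under the box's rim. May be absent.
- half_1: Half of a cutlet sandwich, standing on the paper sheet; solid part 107 (x) x 58 (y) x 58 (z) mm; 90 g. Origin: centre of its underside; pinch its two bread faces (across y). May be absent.
- half_2: Half of a cutlet sandwich, standing on the paper sheet; solid part 101 (x) x 54 (y) x 60 (z) mm; 90 g. Origin: centre of its underside; pinch its two bread faces (across y). May be absent.
- half_3: Half of a cutlet sandwich, standing on the paper sheet; solid part 107 (x) x 58 (y) x 58 (z) mm; 90 g. Origin: centre of its underside; pinch its two bread faces (across y). May be absent.
- sauce_bottle: Red squeeze bottle, 57 x 195 mm, standing; a bystander. Origin: centre of its underside.
- tape: Roll of tape lying flat, 98 mm wide, 25 mm high; a bystander. Origin: centre of its underside.
- croquette_pan: Steel pan with croquettes, 132 x 176 x 58 mm; a bystander. Origin: centre of its underside.

How it is judged:
By the outcome, as a careful person would: the job done as asked, in the order asked, and still so for the second after the job is handed in, with the robot touching nothing.
Of divider_1, divider_2, divider_3 only 2 to 3 are there at a start; the rules pass over those that are not, and their reading is None.
Of half_1, half_2, half_3 only 2 to 3 are there at a start; the rules pass over those that are not, and their reading is None.
At some moment in a run one of half_1, half_2, half_3 may be knocked a few centimetres aside while the robot is not near it.
Once in a run the grip may slacken for a moment while it holds something.
It also fails if it takes over 210 s, if anything falls off the work surface, if the arm or the gripper's body presses on something with over 40 N, if the wrist force passes 120 N, or if a joint passes its speed limit or range.

## Working session

There is one attempt and no reset: what is moved stays moved. The work goes in short steps, Python scripts to look and compute and a tool call to move; the robot and the scene stay as the last step left them, time stands still between calls to the robot, and variables do not carry over. Pictures are saved under pics/ and viewed, at most 14 in all, crops included, and the job is handed in when it is done.

Besides the shell and the picture viewer there is one more tool, called after ">>>" as a command line: name --argument value ..., lists and objects as JSON in quotes. play_rows: Moves the arm, as the interface text tells. Its arguments: {"type":"object","properties":{"steps":{"type":"string"}},"required":["steps"]}

```bash
ls; mkdir -p pics; cat > h.py <<'E'
import numpy as np, cv2
from bench import sensors, vision, hand_in, spotter
from scipy.spatial.transform import Rotation as R
def cam(n):
    m=vision.camera_model(n); return m,R.from_rotvec(np.ravel(m["rvec"])).as_matrix(),np.ravel(m["tvec"])
def cloud(n,d):
    m,Rm,t=cam(n); v,u=np.mgrid[0:400,0:640]
    P=np.stack([(u-m["cx"])/m["fx"]*d,(v-m["cy"])/m["fy"]*d,d],-1)
    return (P-t)@Rm
def ray(n,rc,z):
    m,Rm,t=cam(n); c=-Rm.T@t
    v=Rm.T@np.array([(rc[1]-m["cx"])/m["fx"],(rc[0]-m["cy"])/m["fy"],1]); return c+v*(z-c[2])/v[2]
def pix(n,p):
    m,Rm,t=cam(n); q=Rm@np.array(p)+t; return [m["fy"]*q[1]/q[2]+m["cy"],m["fx"]*q[0]/q[2]+m["cx"]]
def save(n,f):
    p,d=vision.snapshot(n); cv2.imwrite(f"pics/{f}.png",p[:,:,::-1]); return p,d,cloud(n,d)
def st():
    s=sensors.observe(); print("t",s["time"],"pos",np.round(s["ee_pos"],4),"quat",np.round(s["tool_rot"],4),"F",np.round(s["ft_force"],1),"w",round(s["gripper_width"],3),"ff",s["finger_force"]); return s
E
python3 - <<'E'
from h import *
np.set_printoptions(precision=4,suppress=True)
s=st(); print(R.from_quat(s["tool_rot"]).as_matrix())
for n in ["top","side"]:
    p,d,c=save(n,n+"0"); np.save(f"{n}0.npy",c)
    m,Rm,t=cam(n); print(n,m["fx"],"cam at",-Rm.T@t)
    for q in ["holding_box","lever_pad","release_pad","wash_pan","paper","divider_1","half_1","sauce_bottle","tape","croquette_pan","well"]:
        for o in spotter.spot_point(n,q)[:4]:
            r=np.clip(np.round(o["point"]).astype(int),0,[399,639]); print(n,q,round(o["confidence"],2),np.round(o["point"],1),c[r[0],r[1]],"z0",ray(n,o["point"],0)[:2])
E
```

```text
pics
t 0.0 pos [ 0.1506 -0.5282  0.2302] quat [ 0.9904  0.1385 -0.0002 -0.0011] F [-0.6 -0.3 -0.6] w 0.998 ff 0.0
[[ 0.9616  0.2743 -0.0007]
 [ 0.2743 -0.9616  0.0022]
 [-0.0001 -0.0023 -1.    ]]
top 380.3912525719294 cam at [0.3192 0.0148 1.4632]
top holding_box 0.55 [219.  325.4] [ 0.4949 -0.0096  0.1175] z0 [ 0.5102 -0.0132]
top lever_pad 0.51 [242.6 268.6] [0.4083 0.1876 0.1143] z0 [0.4174 0.2038]
top release_pad 0.49 [219.  263.2] [0.4979 0.2166 0.0799] z0 [0.5083 0.2275]
top wash_pan 0.79 [236.3 215.4] [0.4406 0.408  0.0065] z0 [0.44   0.4082]
top paper 0.64 [241.4 408. ] [ 0.4274 -0.3311  0.0015] z0 [ 0.426  -0.3314]
top divider_1 0.44 [241.3 266.9] [0.4156 0.1953 0.1106] z0 [0.4223 0.2105]
top half_1 0.98 [229.5 400.9] [ 0.4634 -0.2922  0.0615] z0 [ 0.4717 -0.3054]
top half_1 0.61 [222.9 426.1] [ 0.4907 -0.3873  0.0576] z0 [ 0.4982 -0.4041]
top half_1 0.6 [254.8 414.6] [ 0.3722 -0.3421  0.0572] z0 [ 0.3751 -0.3551]
top tape 0.47 [168.3 305.9] [0.7132 0.0647 0.0006] z0 [0.7121 0.0651]
top croquette_pan 0.64 [171.9 217.5] [0.6865 0.4041 0.0284] z0 [0.6941 0.4138]
side 453.71275
[... 663 characters left out ...]
side half_1 0.6 [230.8 157.9] [0.6687 0.4184 0.0221] z0 [0.6823 0.4216]
side sauce_bottle 0.75 [162.6 333.7] [ 0.6734 -0.1711  0.0462] z0 [ 0.7028 -0.1866]
side tape 0.84 [183.3 260.3] [ 0.726   0.0697 -0.0046] z0 [0.7217 0.0698]
side tape 0.54 [226.7 427. ] [ 0.3606 -0.34    0.0285] z0 [ 0.3711 -0.354 ]
side croquette_pan 0.66 [233.8 161. ] [0.6663 0.4151 0.0027] z0 [0.6685 0.4153]
side croquette_pan 0.63 [205.  394.1] [ 0.4556 -0.272   0.0563] z0 [ 0.4793 -0.2964]
side croquette_pan 0.17 [231.7 310.1] [0.4463 0.0123 0.114 ] z0 [ 0.4967 -0.0114]
side well 0.73 [190.5 422. ] [ 0.4744 -0.3843  0.044 ] z0 [ 0.4918 -0.406 ]
side well 0.6 [230.2 310.6] [0.4497 0.0078 0.1167] z0 [ 0.5008 -0.0148]
```

```bash
python3 - <<'E'
from h import *
a=cv2.imread("pics/top0.png")[110:310,140:500]; cv2.imwrite("pics/c1.png",cv2.resize(a,None,fx=2.2,fy=2.2,interpolation=cv2.INTER_CUBIC))
a=cv2.imread("pics/side0.png")[80:340,90:490]; cv2.imwrite("pics/c2.png",cv2.resize(a,None,fx=2,fy=2,interpolation=cv2.INTER_CUBIC))
np.set_printoptions(precision=4,suppress=True)
c=np.load("top0.npy")
def blob(lo,hi,name,box=None):
    m=((c>lo)&(c<hi)).all(-1).astype(np.uint8)
    n,l,stt,ce=cv2.connectedComponentsWithStats(m)
    for i in range(1,n):
        if stt[i,4]<60: continue
        P=c[l==i]; (cx,cy),(w,h),an=cv2.minAreaRect(P[:,:2].astype(np.float32))
        print(name,stt[i,4],"c",round(cx,4),round(cy,4),"wh",round(w,4),round(h,4),"ang",round(an,1),"z",np.median(P[:,2]))
blob([.3,-.5,.045],[.62,-.2,.075],"half")
blob([.3,-.2,.108],[.7,.16,.135],"lid")
blob([.33,.16,.105],[.5,.27,.125],"lever")
blob([.43,.19,.068],[.55,.27,.09],"rel")
blob([.3,.3,.055],[.56,.52,.075],"washrim")
blob([.3,.3,-.003],[.56,.52,.012],"washfloor")
E
```

```text
half 396 c 0.4918 -0.4078 wh 0.1065 0.052 ang 2.3 z 0.058222917550197595
half 378 c 0.4796 -0.296 wh 0.0506 0.1033 ang 82.7 z 0.06055202982035926
half 415 c 0.3776 -0.3626 wh 0.1064 0.0517 ang 13.3 z 0.057832129237339665
lid 4238 c 0.5074 -0.012 wh 0.1954 0.2987 ang 3.3 z 0.11681952697587872
lever 183 c 0.421 0.1939 wh 0.0326 0.0677 ang 1.1 z 0.11344348897266048
rel 106 c 0.4925 0.2137 wh 0.0445 0.0344 ang 89.2 z 0.07777049499975572
washrim 581 c 0.4438 0.4086 wh 0.1863 0.1464 ang 4.0 z 0.06500100007789744
washfloor 1575 c 0.4305 0.4099 wh 0.259 0.2199 ang 0.1 z 0.001130595155107937
washfloor 1206 c 0.4451 0.418 wh 0.16 0.1125 ang 3.1 z 0.003482662243610415
```

View pics/c1.png

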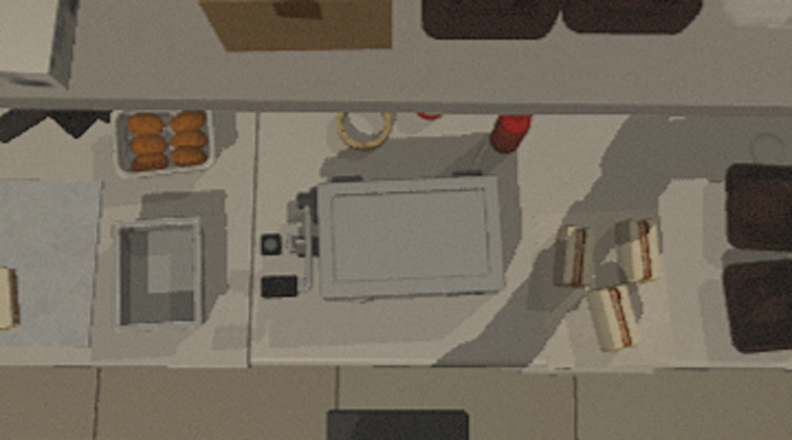

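View pics/c2.png

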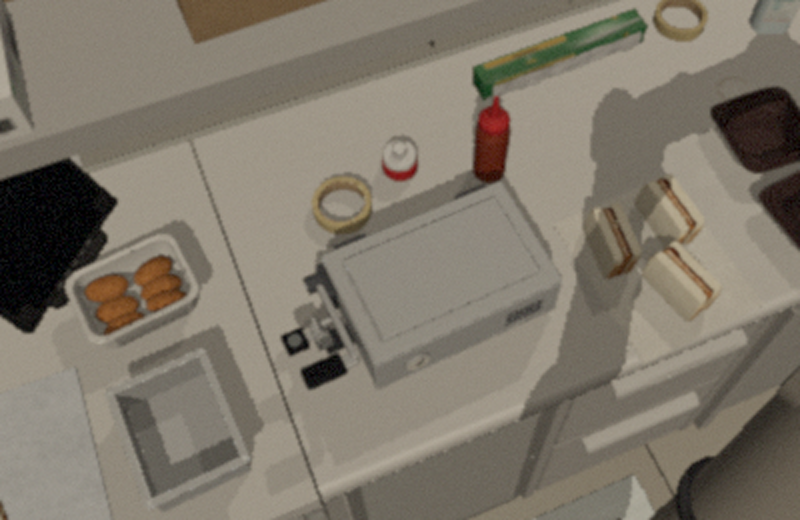

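>>> play_rows --steps "0 0 0 0 0 6.3 0; 0 0 0 0 0 6.3 0; 0.05 0 0 0 0 0 0; 0.05 0 0 0 0 0 0; 0.05 0 0 0 0 0 0"

```text
time: 1.7
ee_pos: [0.3019, -0.5203, 0.2316]
tool_rot: [1.0, 0.028, 0.0, 0.0]
ft_force: [-0.2, -1.7, 0.4]
gripper_width: 0.145
finger_force: 0.0
```

>>> play_rows --steps "0.05 0 0 0 0 0 0; 0.05 0 0 0 0 0 0; 0 -0.05 0 0 0 0 0; 0 -0.05 0 0 0 0 0; 0 -0.05 0 0 0 0 0"

```text
time: 2.2
ee_pos: [0.3924, -0.3629, 0.2298]
tool_rot: [1.0, 0.029, -0.001, -0.001]
ft_force: [0.8, -0.1, 0.7]
gripper_width: 0.003
finger_force: 0.0
```

>>> play_rows --steps "0.006 -0.05 0 0 0 0 0; 0.006 -0.05 0 0 0 0 0; 0.006 -0.05 0 0 0 0 0; 0.006 -0.05 0 0 0 0 0; 0.006 -0.05 0 0 0 0 0"

```text
time: 2.7
ee_pos: [0.407, -0.1132, 0.2316]
tool_rot: [1.0, 0.029, 0.001, 0.0]
ft_force: [1.2, 0.6, -0.0]
gripper_width: 0.002
finger_force: 0.0
```

>>> play_rows --steps "0.006 -0.05 0 0 0 0 0; 0.006 -0.05 0 0 0 0 0; 0.006 -0.05 0 0 0 0 0; 0.006 -0.05 0 0 0 0 0; 0.006 -0.05 0 0 0 0 0"

```text
time: 3.2
ee_pos: [0.4224, 0.1362, 0.2318]
tool_rot: [1.0, 0.029, 0.001, 0.0]
ft_force: [1.4, -0.4, -0.4]
gripper_width: 0.001
finger_force: 0.0
```

```bash
cat >> h.py <<'E'
BX,BY,YAW=.5074,-.012,np.deg2rad(3.3)
def bw(x,y): c,s=np.cos(YAW),np.sin(YAW); return np.array([BX+c*x-s*y,BY+s*x+c*y])
def go(x,y,z,yaw=3.3):
    s=st(); M=R.from_quat(s["tool_rot"]).as_matrix(); d=np.array([x,y,z])-s["ee_pos"]
    T=R.from_euler("z",yaw,degrees=True).as_matrix()@np.diag([1,-1,-1.])
    print("shift",np.round(M.T@d,4),"turn",np.round(R.from_matrix(M.T@T).as_rotvec(degrees=True),2),"yaw",round(np.rad2deg(np.arctan2(M[1,0],M[0,0])),2))
E
python3 -c "
from h import *
print(bw(-.073,.215)); go(*bw(-.073,.213),.115)"
```

```text
[0.42214478 0.19844132]
t 3.2 pos [0.4224 0.1362 0.2318] quat [9.996e-01 2.870e-02 8.000e-04 2.000e-04] F [ 1.4 -0.4 -0.4] w 0.001 ff 0.0
shift [ 0.0031 -0.0602  0.1167] turn [ 0.02 -0.09 -0.01] yaw 3.29
```

>>> play_rows --steps "0.003 -0.03 0 0 0 0 0; 0 -0.03 0.02 0 0 0 0; 0 0 0.04 0 0 0 0; 0 0 0.035 0 0 0 0; 0 0 0.015 0 0 0 0"

```text
time: 3.7
ee_pos: [0.4197, 0.1935, 0.1182]
tool_rot: [1.0, 0.029, -0.003, 0.001]
ft_force: [1.2, -0.7, 0.2]
gripper_width: 0.001
finger_force: 0.0
```

>>> play_rows --steps "0 0 0.008 0 0 0 0; 0 0 0.008 0 0 0 0; 0 0 0.008 0 0 0 0; 0 0 0.008 0 0 0 0; 0 0 0.008 0 0 0 0"

```text
time: 4.2
ee_pos: [0.4196, 0.1947, 0.0844]
tool_rot: [1.0, 0.029, -0.002, 0.001]
ft_force: [-12.1, -3.3, 22.9]
gripper_width: -0.004
finger_force: 11.7
```

>>> play_rows --steps "0 0 0.006 0 0 0 0; 0 0 0.005 0 0 0 0; 0 0 0.003 0 0 0 0; 0 0 0.003 0 0 0 0; 0 0 0 0 0 0 0"

```text
time: 4.7
ee_pos: [0.4207, 0.1946, 0.0649]
tool_rot: [1.0, 0.029, -0.001, 0.0]
ft_force: [-3.8, -0.3, 4.4]
gripper_width: 0.002
finger_force: 2.6
```

>>> play_rows --steps "0 0 0.002 0 0 0 0; 0 0 0.001 0 0 0 0; 0 0 0.001 0 0 0 0; 0 0 0.001 0 0 0 0; 0 0 0 0 0 0 0"

```text
time: 5.2
ee_pos: [0.421, 0.1947, 0.0629]
tool_rot: [1.0, 0.029, -0.001, 0.001]
ft_force: [-11.1, -4.3, 28.9]
gripper_width: -0.004
finger_force: 15.6
```

```bash
python3 -c "
from h import *
p,d,c=save('side','s1'); st()
a=p[80:340,90:490,::-1]; cv2.imwrite('pics/c3.png',cv2.resize(a,None,fx=2,fy=2,interpolation=cv2.INTER_CUBIC))"
```

```text
t 5.25 pos [0.421  0.1948 0.063 ] quat [ 9.996e-01  2.910e-02 -5.000e-04  1.200e-03] F [-11.7  -4.1  29.9] w -0.003 ff 15.536686331033707
```

View pics/c3.png

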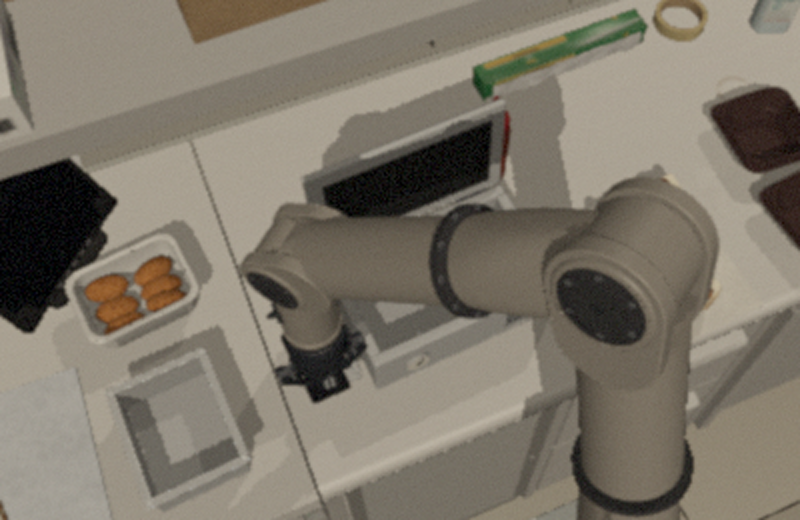

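>>> play_rows --steps "0 0 -0.01 0 0 0 0; 0 0 -0.02 0 0 0 0; 0 0 -0.03 0 0 0 0; 0 0 -0.04 0 0 0 0; 0 0 -0.04 0 0 0 0"

```text
time: 5.75
ee_pos: [0.4225, 0.1943, 0.201]
tool_rot: [1.0, 0.029, 0.001, -0.0]
ft_force: [0.7, 0.5, 0.5]
gripper_width: -0.001
finger_force: 0.0
```

```bash
python3 -c "
from h import *
np.set_printoptions(precision=4,suppress=True)
s=st(); print(s['qpos'])
p,d,c=save('top','t2')
a=p[110:310,200:500,::-1]; cv2.imwrite('pics/c4.png',cv2.resize(a,None,fx=2.5,fy=2.5,interpolation=cv2.INTER_CUBIC))
for o in spotter.spot_point('top','divider_1')[:5]: 
  r=np.round(o['point']).astype(int); print(o,c[r[0],r[1]])
p,d,c=save('side','s2')
for o in spotter.spot_point('side','divider_1')[:5]: 
  r=np.round(o['point']).astype(int); print(o,c[r[0],r[1]])
for o in spotter.spot_point('side','lever_pad')[:1]: 
  r=np.round(o['point']).astype(int); print(o,c[r[0],r[1]])
"
```

```text
t 5.75 pos [0.4225 0.1943 0.201 ] quat [ 0.9996  0.0288  0.0006 -0.0002] F [0.7 0.5 0.5] w -0.001 ff 0.0
[ 0.0416  0.2017 -0.5903  1.7649  0.1197  1.2095 -2.0948]
{'point': [220.2, 345.4], 'confidence': 0.58} [ 0.5044 -0.0878  0.0201]
{'point': [219.7, 326.1], 'confidence': 0.45} [ 0.4949 -0.0137  0.0896]
{'point': [228.8, 399.4], 'confidence': 0.17} [ 0.4668 -0.2843  0.0645]
{'point': [229.6, 313.0], 'confidence': 0.57} [ 0.4766 -0.0114  0.0502]
{'point': [268.5, 253.9], 'confidence': 0.82} [0.4241 0.1922 0.0688]
```

View pics/c4.png

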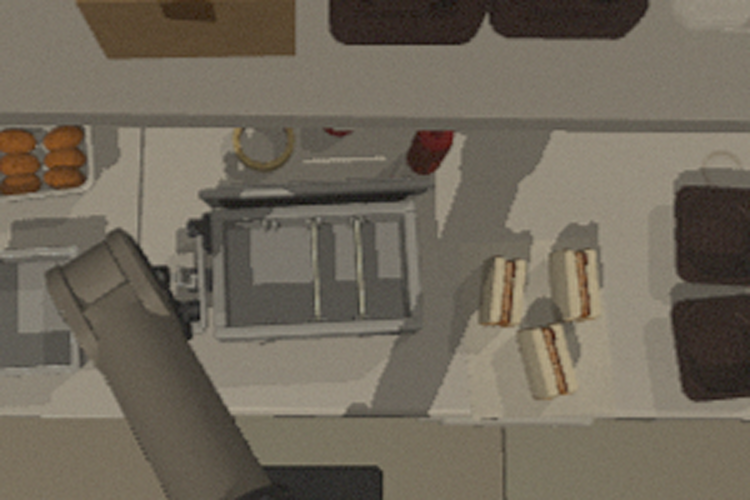

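```bash
python3 - <<'E'
from h import *
np.set_printoptions(precision=4,suppress=True)
p,d=vision.snapshot("top"); c=cloud("top",d)
c_,s_=np.cos(YAW),np.sin(YAW); b=(c[...,:2]-[BX,BY])@np.array([[c_,-s_],[s_,c_]])
z=c[...,2]
for y0 in (-.064,0,.064):
    m=(abs(b[...,0])<.06)&(abs(b[...,1]-y0)<.02)&(z>.06)&(z<.1); P=b[m]
    if m.sum()>5: print(y0,m.sum(),"bmean",np.median(P,0),"fit",np.polyfit(P[:,0],P[:,1],1),"z",np.percentile(z[m],90))
m=(z>.09)&(z<.106)&(abs(b[...,0])<.105)&(abs(b[...,1])<.17)
f=b[m&(b[...,0]<-.07)]; print("front",np.percentile(f[:,0],[3,50,97]),np.polyfit(f[:,1],f[:,0],1))
f=b[m&(b[...,1]<-.12)&(abs(b[...,0])<.06)]; print("right",np.percentile(f[:,1],[3,50,97]))
f=b[m&(b[...,1]>.12)&(abs(b[...,0])<.06)]; print("left",np.percentile(f[:,1],[3,50,97]))
m=(z>.055)&(z<.075)&(c[...,0]>.33)&(c[...,0]<.56)&(c[...,1]>.3)&(c[...,1]<.5)
print(bw(0,0),bw(0,-.064)); go(*bw(0,.0),.2)
E
```

```text
-0.064 61 bmean [-0.0001 -0.0639] fit [-0.0095 -0.064 ] z 0.08857351950532623
0 46 bmean [-0.0025  0.0004] fit [-0.0066  0.0005] z 0.08873281774021088
front [-0.0969 -0.088  -0.0748] [ 0.0018 -0.0877]
right [-0.149  -0.1405 -0.1323]
left [0.1321 0.1418 0.1638]
[ 0.5074 -0.012 ] [ 0.5111 -0.0759]
t 6.05 pos [0.4217 0.1939 0.1985] quat [ 0.9996  0.0288 -0.0005  0.0004] F [ 0.3 -0.1  0.2] w 0.002 ff 0.0
shift [ 0.0737  0.2105 -0.0015] turn [ 0.04  0.06 -0.  ] yaw 3.3
```

>>> play_rows --steps "0.014 0.042 0 0 0 0 0.04; 0.014 0.042 0 0 0 0 0.04; 0.014 0.042 0 0 0 0 0.04; 0.014 0.042 0 0 0 0 0.04; 0.013 0.0425 0 0 0 0 0.04"

```text
time: 6.55
ee_pos: [0.5026, -0.0135, 0.1976]
tool_rot: [1.0, 0.029, -0.001, -0.0]
ft_force: [0.3, 0.4, 0.4]
gripper_width: 0.466
finger_force: 0.0
```

>>> play_rows --steps "0 0 0.04 0 0 0 0.04; 0 0 0.04 0 0 0 0.04; 0 0 0.03 0 0 0 0.04; 0 0 0.025 0 0 0 0.04; 0 0 0.016 0 0 0 0.04"

```text
time: 7.05
ee_pos: [0.5, -0.0119, 0.0444]
tool_rot: [1.0, 0.029, -0.003, -0.0]
ft_force: [-0.6, 0.1, -0.3]
gripper_width: 0.467
finger_force: 0.0
```

```bash
python3 -c "
from h import *
go(*bw(-.005,.0),.047)"
```

```text
t 7.05 pos [ 0.5    -0.0119  0.0444] quat [ 9.996e-01  2.900e-02 -3.500e-03 -3.000e-04] F [-0.6  0.1 -0.3] w 0.467 ff 0.0
shift [ 0.0024  0.0005 -0.0026] turn [-0.04  0.4   0.03] yaw 3.33
```

>>> play_rows --steps "0 0 0 0 0 0 0; 0 0 0 0 0 0 0; 0 0 0 0 0 0 0; 0 0 0 0 0 0 0; 0 0 0 0 0 0 0"

```text
time: 7.55
ee_pos: [0.5038, -0.0119, 0.0491]
tool_rot: [1.0, 0.029, 0.001, 0.0]
ft_force: [0.3, -0.3, -0.9]
gripper_width: 0.051
finger_force: 61.0
```

>>> play_rows --steps "0 0 -0.01 0 0 0 0; 0 0 -0.01 0 0 0 0; 0 0 -0.015 0 0 0 0; 0 0 -0.02 0 0 0 0; 0 0 -0.025 0 0 0 0"

```text
time: 8.05
ee_pos: [0.5026, -0.0117, 0.1295]
tool_rot: [1.0, 0.029, -0.0, -0.0]
ft_force: [1.2, 0.2, -0.9]
gripper_width: 0.049
finger_force: 62.4
```

>>> play_rows --steps "0 0 -0.025 0 0 0 0; 0 0 -0.025 0 0 0 0; 0 0 -0.02 0 0 0 0; 0 0 0 0 0 0 0; 0 0 0 0 0 0 0"

```text
time: 8.55
ee_pos: [0.5033, -0.0114, 0.1991]
tool_rot: [1.0, 0.029, 0.001, 0.0]
ft_force: [-0.2, 0.3, -1.1]
gripper_width: 0.048
finger_force: 62.7
```

```bash
python3 -c "
from h import *
go(.4438,.40,.19)
p,d,c=save('side','s3'); cv2.imwrite('pics/c5.png',p[80:340,90:490,::-1])"
```

```text
t 8.55 pos [ 0.5033 -0.0114  0.1991] quat [9.996e-01 2.920e-02 8.000e-04 1.000e-04] F [-0.2  0.3 -1.1] w 0.048 ff 62.71202087402344
shift [-0.0354 -0.4142  0.0089] turn [ 0.01 -0.09  0.04] yaw 3.34
```

View pics/c5.png

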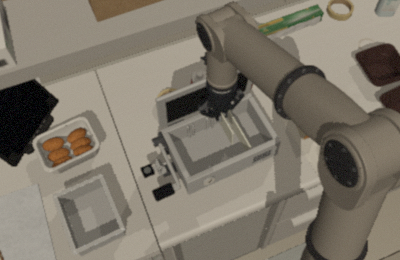

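>>> play_rows --steps "-0.004 -0.045 0 0 0 0 0; -0.004 -0.045 0 0 0 0 0; -0.004 -0.045 0 0 0 0 0; -0.004 -0.045 0 0 0 0 0; -0.004 -0.045 0 0 0 0 0"

```text
time: 9.1
ee_pos: [0.4687, 0.2129, 0.197]
tool_rot: [1.0, 0.029, -0.001, 0.0]
ft_force: [1.2, 0.0, -0.6]
gripper_width: 0.053
finger_force: 62.7
```

>>> play_rows --steps "-0.004 -0.045 0 0 0 0 0; -0.004 -0.045 0 0 0 0 0; -0.003 -0.045 0 0 0 0 0; -0.003 -0.045 0 0 0 0 0; -0.003 -0.045 0 0 0 0 0"

```text
time: 9.6
ee_pos: [0.4391, 0.4363, 0.1965]
tool_rot: [1.0, 0.029, -0.001, 0.001]
ft_force: [0.1, -0.6, -0.6]
gripper_width: 0.05
finger_force: 62.7
```

```bash
python3 -c "
from h import *
np.set_printoptions(precision=4,suppress=True)
print(sensors.observe()['qpos'])
go(.4398,.437,.033)
p,d,c=save('top','t4'); z=c[...,2]
m=(z>.058)&(z<.07)&(c[...,0]>.32)&(c[...,0]<.56)&(c[...,1]>.32)&(c[...,1]<.5)
print(m.sum(),c[m].min(0),c[m].max(0))"
```

```text
[-0.4376  0.5413 -0.5895  1.3427  0.2978  1.3487 -2.5393]
t 9.6 pos [0.4391 0.4363 0.1965] quat [ 0.9996  0.029  -0.0011  0.0012] F [ 0.1 -0.6 -0.6] w 0.05 ff 62.71331191062927
shift [ 0.0011 -0.0011  0.1635] turn [0.14 0.13 0.02] yaw 3.32
240 [0.3743 0.3307 0.0581] [0.5404 0.4745 0.0699]
```

>>> play_rows --steps "0 0 0.045 0 0 0 0; 0 0 0.045 0 0 0 0; 0 0 0.04 0 0 0 0; 0 0 0.02 0 0 0 0; 0 0 0.012 0 0 0 0"

```text
time: 10.15
ee_pos: [0.4381, 0.4328, 0.0321]
tool_rot: [1.0, 0.029, -0.003, 0.003]
ft_force: [-0.4, -1.0, -1.4]
gripper_width: 0.048
finger_force: 62.7
```

>>> play_rows --steps "0 0 0 0 0 0 0.012; 0 0 0 0 0 0 0.022; 0 0 0 0 0 0 0.03; 0 0 -0.02 0 0 0 0.03; 0 0 -0.03 0 0 0 0.03"

```text
time: 10.65
ee_pos: [0.4396, 0.4346, 0.0865]
tool_rot: [1.0, 0.029, -0.001, 0.001]
ft_force: [0.3, -0.2, 1.0]
gripper_width: 0.349
finger_force: 0.0
```

>>> play_rows --steps "0 0 -0.04 0 0 0 0.03; 0 0.01 -0.04 0 0 0 0.03; 0.003 0.04 -0.03 0 0 0 0.03; 0.004 0.045 0 0 0 0 0.04; 0.004 0.045 0 0 0 0 0.04"

```text
time: 11.15
ee_pos: [0.4603, 0.2966, 0.1997]
tool_rot: [1.0, 0.03, 0.003, -0.002]
ft_force: [0.6, -1.4, -0.0]
gripper_width: 0.471
finger_force: 0.0
```

```bash
python3 -c "
from h import *
go(*bw(-.006,-.064),.2)
p,d,c=save('side','s5'); cv2.imwrite('pics/c6.png',cv2.resize(p[200:340,90:350,::-1],None,fx=2,fy=2))"
```

```text
t 11.15 pos [0.4603 0.2966 0.1997] quat [ 0.9995  0.0299  0.0032 -0.0016] F [ 0.6 -1.4 -0. ] w 0.471 ff 0.0
shift [ 0.0225  0.3749 -0.0013] turn [-0.17 -0.37  0.13] yaw 3.43
```

View pics/c6.png

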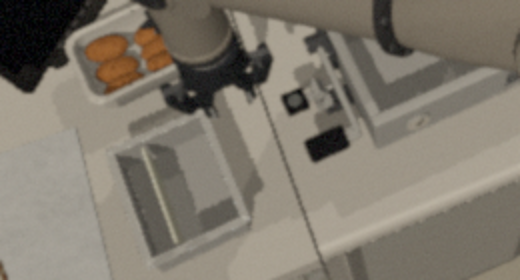

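>>> play_rows --steps "0.005 0.045 0 0 0 0 0.04; 0.005 0.045 0 0 0 0 0.04; 0.005 0.045 0 0 0 0 0.04; 0.005 0.045 0 0 0 0 0.04; 0.003 0.045 0 0 0 0 0.04"

```text
time: 11.7
ee_pos: [0.4961, 0.0718, 0.198]
tool_rot: [1.0, 0.029, 0.002, 0.0]
ft_force: [0.5, 0.2, 0.5]
gripper_width: 0.469
finger_force: 0.0
```

>>> play_rows --steps "0 0.045 0 0 0 0 0.04; 0 0.045 0 0 0 0 0.04; 0 0.04 0 0 0 0 0.04; 0 0.017 0 0 0 0 0.04; 0 0 0 0 0 0 0.04"

```text
time: 12.2
ee_pos: [0.5042, -0.0777, 0.1974]
tool_rot: [1.0, 0.026, 0.001, 0.001]
ft_force: [0.2, 0.3, 0.5]
gripper_width: 0.466
finger_force: 0.0
```

```bash
python3 -c "
from h import *
go(*bw(-.005,-.064),.048)"
```

```text
t 12.2 pos [ 0.5042 -0.0777  0.1974] quat [0.9997 0.0255 0.0012 0.0013] F [0.2 0.3 0.5] w 0.466 ff 0.0
shift [ 0.0016 -0.0018  0.1494] turn [ 0.15 -0.13 -0.38] yaw 2.92
```

>>> play_rows --steps "0.002 -0.002 0.04 0 0 -0.4 0.04; 0 0 0.04 0 0 0 0.04; 0 0 0.03 0 0 0 0.04; 0 0 0.025 0 0 0 0.04; 0 0 0.014 0 0 0 0.04"

```text
time: 12.7
ee_pos: [0.5047, -0.0684, 0.046]
tool_rot: [0.999, 0.034, -0.001, -0.001]
ft_force: [-0.6, 0.9, -0.8]
gripper_width: 0.47
finger_force: 0.0
```

>>> play_rows --steps "0 0 0 0 0 0 0.04; 0 0 0 0 0 0 0; 0 0 0 0 0 0 0; 0 0 0 0 0 0 0; 0 0 0 0 0 0 0"

```text
time: 13.2
ee_pos: [0.5074, -0.0757, 0.049]
tool_rot: [1.0, 0.031, 0.002, 0.003]
ft_force: [2.0, -5.5, -1.4]
gripper_width: 0.049
finger_force: 59.7
```

>>> play_rows --steps "0 0 -0.01 0 0 0 0; 0 0 -0.01 0 0 0 0; 0 0 -0.015 0 0 0 0; 0 0 -0.02 0 0 0 0; 0 0 -0.025 0 0 0 0"

```text
time: 13.7
ee_pos: [0.5053, -0.0738, 0.1284]
tool_rot: [1.0, 0.031, 0.0, 0.001]
ft_force: [0.4, -0.3, -1.1]
gripper_width: 0.05
finger_force: 59.8
```

>>> play_rows --steps "0 0 -0.025 0 0 0 0; 0 0 -0.025 0 0 0 0; 0 0 -0.02 0 0 0 0; 0 0 0 0 0 0 0; 0 0 0 0 0 0 0"

```text
time: 14.2
ee_pos: [0.5058, -0.0714, 0.1979]
tool_rot: [0.999, 0.033, 0.001, 0.0]
ft_force: [-0.4, -0.7, -0.8]
gripper_width: 0.05
finger_force: 59.8
```

```bash
python3 -c "
from h import *
go(.4408,.385,.2)
p,d,c=save('top','t5')
np.set_printoptions(precision=4,suppress=True)
for y0 in (-.064,0):
  c_,s_=np.cos(YAW),np.sin(YAW); b=(c[...,:2]-[BX,BY])@np.array([[c_,-s_],[s_,c_]]);z=c[...,2]
  m=(abs(b[...,0])<.06)&(abs(b[...,1]-y0)<.01)&(z>.06)&(z<.1); print(m.sum())
m=(z>.012)&(z<.1)&(c[...,0]>.38)&(c[...,0]<.5)&(c[...,1]>.36)&(c[...,1]<.46); print(m.sum(),np.median(c[m],0),c[m].min(0),c[m].max(0))
"
```

```text
t 14.2 pos [ 0.5058 -0.0714  0.1979] quat [9.995e-01 3.260e-02 9.000e-04 3.000e-04] F [-0.4 -0.7 -0.8] w 0.05 ff 59.77074980735779
shift [-0.0351 -0.4596 -0.0024] turn [ 0.03 -0.1   0.43] yaw 3.73
0
0
191 [0.4411 0.4324 0.051 ] [0.3808 0.3662 0.012 ] [0.4998 0.4388 0.0723]
```

>>> play_rows --steps "-0.004 -0.046 0 0 0 0.4 0; -0.004 -0.046 0 0 0 0 0; -0.004 -0.046 0 0 0 0 0; -0.004 -0.046 0 0 0 0 0; -0.004 -0.046 0 0 0 0 0"

```text
time: 14.75
ee_pos: [0.4705, 0.158, 0.1959]
tool_rot: [1.0, 0.029, -0.001, 0.0]
ft_force: [0.7, -0.5, -0.4]
gripper_width: 0.053
finger_force: 59.8
```

>>> play_rows --steps "-0.003 -0.046 0 0 0 0 0; -0.003 -0.046 0 0 0 0 0; -0.003 -0.046 0 0 0 0 0; -0.003 -0.046 0 0 0 0 0; -0.003 -0.046 0 0 0 0 0"

```text
time: 15.25
ee_pos: [0.4426, 0.3865, 0.1955]
tool_rot: [1.0, 0.029, -0.001, 0.001]
ft_force: [0.9, 0.3, -1.1]
gripper_width: 0.051
finger_force: 59.8
```

```bash
python3 -c "
from h import *
go(.4408,.384,.035); print(sensors.observe()['qpos'])"
```

```text
t 15.25 pos [0.4426 0.3865 0.1955] quat [ 0.9996  0.0289 -0.0011  0.0011] F [ 0.9  0.3 -1.1] w 0.051 ff 59.81398165225983
shift [-0.0016  0.0021  0.1605] turn [0.12 0.13 0.02] yaw 3.32
[-0.3249901   0.48248941 -0.62409909  1.44079233  0.28399177  1.31233848
 -2.48103375]
```

>>> play_rows --steps "-0.001 0.002 0.045 0 0 0 0; 0 0 0.045 0 0 0 0; 0 0 0.04 0 0 0 0; 0 0 0.02 0 0 0 0; 0 0 0.01 0 0 0 0"

```text
time: 15.75
ee_pos: [0.4403, 0.3811, 0.0329]
tool_rot: [1.0, 0.029, -0.003, 0.003]
ft_force: [0.3, 0.2, -0.3]
gripper_width: 0.048
finger_force: 59.9
```

>>> play_rows --steps "0 0 0 0 0 0 0.012; 0 0 0 0 0 0 0.022; 0 0 0 0 0 0 0.03; 0 0 -0.02 0 0 0 0.03; 0 0 -0.03 0 0 0 0.03"

```text
time: 16.25
ee_pos: [0.4423, 0.3827, 0.0875]
tool_rot: [1.0, 0.029, -0.001, 0.001]
ft_force: [0.4, 0.0, -1.1]
gripper_width: 0.349
finger_force: 0.0
```

>>> play_rows --steps "0 0 -0.04 0 0 0 0.03; 0 0.01 -0.04 0 0 0 0.03; 0.003 0.04 -0.03 0 0 0 0.03; 0.004 0.045 0 0 0 0 0.04; 0.004 0.045 0 0 0 0 0.04"

```text
time: 16.75
ee_pos: [0.463, 0.2445, 0.2004]
tool_rot: [1.0, 0.03, 0.003, -0.001]
ft_force: [1.3, -0.5, -0.4]
gripper_width: 0.469
finger_force: 0.0
```

>>> play_rows --steps "0 0.05 0 0 0 0 0.0854; 0 0.05 0 0 0 0 0.0854; 0 0.05 0 0 0 0 0.0854; 0 0.05 0 0 0 0 0.0854; 0 0.05 0 0 0 0 0.0854"

```text
time: 17.25
ee_pos: [0.4769, -0.0069, 0.1991]
tool_rot: [1.0, 0.029, 0.002, 0.0]
ft_force: [1.0, 0.6, -0.3]
gripper_width: 0.994
finger_force: 0.0
```

```bash
cat >> h.py <<'E'
def halves(c):
    out=[]; m=((c>[.25,-.6,.045])&(c<[.7,-.19,.075])).all(-1).astype(np.uint8)
    n,l,stt,ce=cv2.connectedComponentsWithStats(m)
    for i in range(1,n):
        if stt[i,4]<100: continue
        P=c[l==i]; (cx,cy),(w,h),an=cv2.minAreaRect(P[:,:2].astype(np.float32))
        if w<h: an-=90; w,h=h,w
        print("half n",stt[i,4],"c",round(cx,4),round(cy,4),"wh",round(w,4),round(h,4),"yaw",round(an,1),"z",round(np.median(P[:,2]),4)); out.append((cx,cy,an))
    return out
E
python3 -c "
from h import *
p,d,c=save('top','t6'); hs=halves(c)
for h in hs: go(h[0],h[1],.2,h[2])
p,d,c=save('side','s6'); cv2.imwrite('pics/c7.png',cv2.resize(p[80:340,90:490,::-1],None,fx=2,fy=2))"
```

```text
half n 394 c 0.4914 -0.4076 wh 0.1057 0.052 yaw 3.3 z 0.0578
half n 377 c 0.4798 -0.2957 wh 0.1038 0.0512 yaw -7.0 z 0.0607
half n 409 c 0.3776 -0.3619 wh 0.1063 0.0533 yaw 13.4 z 0.0575
t 17.3 pos [ 0.4772 -0.0195  0.1985] quat [0.9998 0.0216 0.0014 0.005 ] F [-0.2 -8.5 -0.5] w 1.0 ff 0.0
shift [-0.0027  0.3883  0.0025] turn [ 0.58 -0.14 -0.83] yaw 2.48
t 17.3 pos [ 0.4772 -0.0195  0.1985] quat [0.9998 0.0216 0.0014 0.005 ] F [-0.2 -8.5 -0.5] w 1.0 ff 0.0
shift [-0.0094  0.276   0.0013] turn [ 0.57 -0.19  9.49] yaw 2.48
t 17.3 pos [ 0.4772 -0.0195  0.1985] quat [0.9998 0.0216 0.0014 0.005 ] F [-0.2 -8.5 -0.5] w 1.0 ff 0.0
shift [-0.1144  0.3377  0.0017] turn [  0.59  -0.09 -10.91] yaw 2.48
```

View pics/c7.png

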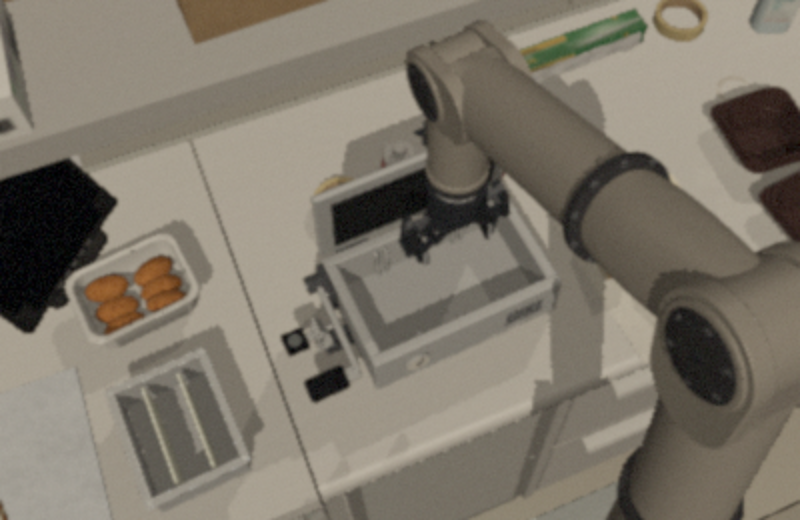

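>>> play_rows --steps "0 0.045 0 0 0 -0.4 0.0854; 0 0.05 0 0 0 -0.4 0.0854; 0 0.05 0 0 0 0 0.0854; 0 0.05 0 0 0 0 0.0854; 0 0.05 0 0 0 0 0.0854"

```text
time: 17.85
ee_pos: [0.4937, -0.2513, 0.1991]
tool_rot: [0.999, 0.036, 0.002, 0.001]
ft_force: [1.7, 0.3, 0.6]
gripper_width: 0.999
finger_force: 0.0
```

>>> play_rows --steps "0 0.05 0 0 0 0 0.0854; 0 0.05 0 0 0 0 0.0854; 0 0.04 0 0 0 0 0.0854; 0 0 0 0 0 0 0.0854; 0 0 0 0 0 0 0.0854"

```text
time: 18.35
ee_pos: [0.5032, -0.3901, 0.1979]
tool_rot: [0.999, 0.035, 0.001, 0.0]
ft_force: [0.1, 0.8, 0.2]
gripper_width: 1.002
finger_force: 0.0
```

```bash
python3 -c "
from h import *
go(.4914,-.4076,.018,3.0); print(sensors.observe()['qpos'])"
```

```text
t 18.35 pos [ 0.5032 -0.3901  0.1979] quat [9.994e-01 3.480e-02 8.000e-04 1.000e-04] F [0.1 0.8 0.2] w 1.002 ff 0.0
shift [-0.0132  0.0166  0.1799] turn [ 0.02 -0.09  0.99] yaw 3.99
[ 0.82169539  0.52754655 -0.30146723  1.29621287  0.15355184  1.33886524
 -0.97730462]
```

>>> play_rows --steps "-0.013 0.017 0.02 0 0 1 0.0854; 0 0 0.04 0 0 0 0.0854; 0 0 0.04 0 0 0 0.0854; 0 0 0 0 0 0 0.0854; 0 0 0 0 0 0 0.0854"

```text
time: 18.85
ee_pos: [0.4923, -0.4053, 0.0982]
tool_rot: [1.0, 0.028, 0.0, -0.0]
ft_force: [0.2, -0.6, 2.1]
gripper_width: 1.003
finger_force: 0.0
```

```bash
python3 -c "
from h import *
go(.4914,-.4076,.018,3.0)"
```

```text
t 18.85 pos [ 0.4923 -0.4053  0.0982] quat [ 9.996e-01  2.850e-02  4.000e-04 -4.000e-04] F [ 0.2 -0.6  2.1] w 1.003 ff 0.0
shift [-0.0011  0.0024  0.0802] turn [-0.05 -0.04  0.27] yaw 3.27
```

>>> play_rows --steps "-0.001 0.002 0.03 0 0 0 0.0854; 0 0 0.03 0 0 0 0.0854; 0 0 0.02 0 0 0 0.0854; 0 0 0 0 0 0 0.0854; 0 0 0 0 0 0 0.03"

```text
time: 19.35
ee_pos: [0.4927, -0.4098, 0.0202]
tool_rot: [1.0, 0.028, 0.002, 0.001]
ft_force: [0.2, 0.4, 0.5]
gripper_width: 0.853
finger_force: 0.0
```

>>> play_rows --steps "0 0 0 0 0 0 0.03; 0 0 0 0 0 0 0.03; 0 0 0 0 0 0 0.03; 0 0 0 0 0 0 0.03; 0 0 0 0 0 0 0.03"

```text
time: 19.85
ee_pos: [0.4927, -0.4101, 0.0214]
tool_rot: [1.0, 0.027, 0.002, 0.002]
ft_force: [-1.5, 2.3, 9.3]
gripper_width: 0.577
finger_force: 58.4
```

>>> play_rows --steps "0 0 -0.01 0 0 0 0.03; 0 0 -0.02 0 0 0 0.03; 0 0 -0.04 0 0 0 0.03; 0 0 -0.04 0 0 0 0.03; 0 0 -0.04 0 0 0 0.03"

```text
time: 20.35
ee_pos: [0.4906, -0.4092, 0.1701]
tool_rot: [1.0, 0.027, 0.001, 0.001]
ft_force: [0.1, -0.4, -1.2]
gripper_width: 0.53
finger_force: 59.8
```

>>> play_rows --steps "0 0 -0.03 0 0 0 0.03; 0 0 -0.01 0 0 0 0.03; 0 0 0 0 0 0 0.03; 0 0 0 0 0 0 0.03; 0 0 0 0 0 0 0.03"

```text
time: 20.85
ee_pos: [0.4891, -0.4084, 0.2045]
tool_rot: [1.0, 0.027, -0.002, -0.002]
ft_force: [-0.2, -0.2, -1.4]
gripper_width: 0.525
finger_force: 59.8
```

```bash
python3 -c "
from h import *
go(*bw(-.005,.081),.21)"
```

```text
t 20.85 pos [ 0.4891 -0.4084  0.2045] quat [ 0.9996  0.0273 -0.002  -0.0015] F [-0.2 -0.2 -1.4] w 0.525 ff 59.82457252219319
shift [ 0.0346 -0.4758 -0.0042] turn [-0.18  0.22 -0.17] yaw 3.13
```

>>> play_rows --steps "0.004 -0.04 -0.005 0 0 -0.2 0.03; 0.004 -0.048 0 0 0 0 0.03; 0.004 -0.048 0 0 0 0 0.03; 0.004 -0.048 0 0 0 0 0.03; 0.004 -0.048 0 0 0 0 0.03"

```text
time: 21.35
ee_pos: [0.4958, -0.1743, 0.2104]
tool_rot: [1.0, 0.029, -0.001, -0.001]
ft_force: [2.6, -0.1, -0.9]
gripper_width: 0.516
finger_force: 62.6
```

>>> play_rows --steps "0.003 -0.048 0 0 0 0 0.03; 0.003 -0.048 0 0 0 0 0.03; 0.003 -0.048 0 0 0 0 0.03; 0.003 -0.048 0 0 0 0 0.03; 0.003 -0.046 0 0 0 0 0.03"

```text
time: 21.85
ee_pos: [0.4968, 0.064, 0.2107]
tool_rot: [1.0, 0.029, -0.001, 0.0]
ft_force: [1.4, 0.2, -1.2]
gripper_width: 0.513
finger_force: 62.6
```

>>> play_rows --steps "0 -0.006 0 0 0 0 0.03; 0 0 0 0 0 0 0.03; 0 0 0 0 0 0 0.03; 0 0 0 0 0 0 0.03; 0 0 0 0 0 0 0.03"

```text
time: 22.35
ee_pos: [0.498, 0.066, 0.2118]
tool_rot: [1.0, 0.027, -0.0, 0.0]
ft_force: [0.5, -0.4, -1.4]
gripper_width: 0.518
finger_force: 62.5
```

```bash
python3 -c "
from h import *
go(*bw(-.005,.081),.046); print(sensors.observe()['qpos'])"
```

```text
t 22.35 pos [0.498  0.066  0.2118] quat [ 9.996e-01  2.720e-02 -4.000e-04  4.000e-04] F [ 0.5 -0.4 -1.4] w 0.518 ff 62.45297312736511
shift [ 0.     -0.0027  0.1658] turn [ 0.04  0.05 -0.18] yaw 3.12
[ 0.26305252  0.26848992 -0.52949284  1.65458711  0.14184     1.25776099
 -1.81115597]
```

>>> play_rows --steps "0 -0.002 0.04 0 0 0 0.03; 0 0 0.04 0 0 0 0.03; 0 0 0.035 0 0 0 0.03; 0 0 0.03 0 0 0 0.03; 0 0 0 0 0 0 0.03"

```text
time: 22.85
ee_pos: [0.4938, 0.0678, 0.0631]
tool_rot: [1.0, 0.028, -0.005, 0.001]
ft_force: [-0.9, -0.1, -1.7]
gripper_width: 0.513
finger_force: 62.3
```

```bash
python3 -c "
from h import *
go(*bw(-.005,.081),.046)"
```

```text
t 22.85 pos [0.4938 0.0678 0.0631] quat [ 9.996e-01  2.800e-02 -5.100e-03  7.000e-04] F [-0.9 -0.1 -1.7] w 0.513 ff 62.336801290512085
shift [ 0.0042 -0.0005  0.0171] turn [ 0.06  0.58 -0.09] yaw 3.21
```

>>> play_rows --steps "0.004 0 0.008 0 0 0 0.03; 0 0 0.008 0 0 0 0.03; 0 0 0.001 0 0 0 0.03; 0 0 0 0 0 0 0.055; 0 0 0 0 0 0 0.065"

```text
time: 23.35
ee_pos: [0.5051, 0.0652, 0.0525]
tool_rot: [1.0, 0.027, 0.003, 0.003]
ft_force: [0.0, -9.4, 4.7]
gripper_width: 0.759
finger_force: 3.7
```

>>> play_rows --steps "0 0 0 0 0 0 0.065; 0 0 -0.01 0 0 0 0.065; 0 0 -0.02 0 0 0 0.065; 0 0 -0.04 0 0 0 0.065; 0 0 -0.04 0 0 0 0.065"

```text
time: 23.85
ee_pos: [0.5019, 0.0713, 0.1625]
tool_rot: [1.0, 0.03, 0.001, -0.001]
ft_force: [1.1, 0.2, 0.2]
gripper_width: 0.762
finger_force: 0.0
```

>>> play_rows --steps "0 0 -0.04 0 0 0 0.0854; 0 0 0 0 0 0 0.0854; 0 0.04 0 0 0 0 0.0854; 0 0.05 0 0 0 0 0.0854; 0 0.05 0 0 0 0 0.0854"

```text
time: 24.35
ee_pos: [0.5106, -0.0696, 0.2015]
tool_rot: [1.0, 0.031, 0.002, 0.0]
ft_force: [1.4, -0.3, 0.7]
gripper_width: 1.004
finger_force: 0.0
```

```bash
python3 -c "
from h import *
p,d,c=save('top','t7'); hs=halves(c)
c_,s_=np.cos(YAW),np.sin(YAW); b=(c[...,:2]-[BX,BY])@np.array([[c_,-s_],[s_,c_]]);z=c[...,2]
m=(abs(b[...,0])<.08)&(abs(b[...,1])<.131)&(z>.05)&(z<.095); print(m.sum(),cv2.minAreaRect(b[m].astype(np.float32)),np.median(z[m]))
for h in hs: go(h[0],h[1],.2,h[2])
cv2.imwrite('pics/c8.png',cv2.resize(p[110:310,200:500,::-1],None,fx=2.5,fy=2.5))"
```

```text
half n 374 c 0.4792 -0.296 wh 0.1026 0.0512 yaw -7.9 z 0.0602
half n 414 c 0.3773 -0.362 wh 0.1066 0.0514 yaw 12.9 z 0.0577
544 ((-0.0004557669162750244, 0.04937109723687172), (0.16337987780570984, 0.15641120076179504), 89.55704498291016) 0.08017503910921497
t 24.4 pos [ 0.5103 -0.0836  0.2008] quat [9.997e-01 2.240e-02 8.000e-04 4.900e-03] F [ 0.5 -8.2 -0.4] w 1.002 ff 0.0
shift [-0.0406  0.2108  0.0028] turn [ 0.56 -0.14 10.46] yaw 2.56
t 24.4 pos [ 0.5103 -0.0836  0.2008] quat [9.997e-01 2.240e-02 8.000e-04 4.900e-03] F [ 0.5 -8.2 -0.4] w 1.002 ff 0.0
shift [-0.1453  0.2722  0.0033] turn [  0.57  -0.03 -10.32] yaw 2.56
```

View pics/c8.png

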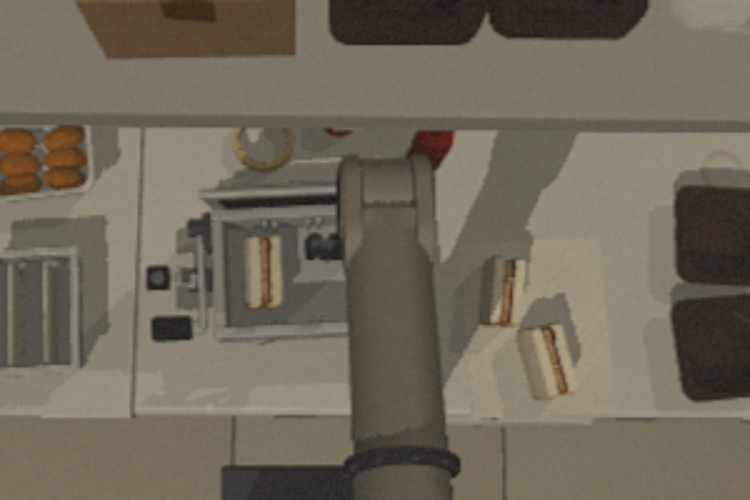

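>>> play_rows --steps "-0.025 0.045 0 0 0 0 0.0854; -0.025 0.045 0 0 0 0 0.0854; -0.025 0.045 0 0 0 0 0.0854; -0.025 0.045 0 0 0 0 0.0854; -0.025 0.045 0 0 0 0 0.0854"

```text
time: 24.9
ee_pos: [0.4012, -0.2958, 0.2012]
tool_rot: [1.0, 0.03, 0.001, 0.001]
ft_force: [1.3, -0.3, 0.0]
gripper_width: 1.001
finger_force: 0.0
```

>>> play_rows --steps "-0.02 0.047 0 0 0 0 0.0854; 0 0 0 0 0 -5 0.0854; 0 0 0 0 0 -5.5 0.0854; 0 0 0 0 0 0 0.0854; 0 0 0 0 0 0 0.0854"

```text
time: 25.4
ee_pos: [0.3852, -0.3412, 0.2007]
tool_rot: [0.993, 0.12, 0.001, 0.0]
ft_force: [1.2, -0.7, 0.3]
gripper_width: 1.001
finger_force: 0.0
```

```bash
python3 -c "
from h import *
go(.3773,-.362,.02,13)
p,d,c=save('top','t8'); c_,s_=np.cos(YAW),np.sin(YAW); b=(c[...,:2]-[BX,BY])@np.array([[c_,-s_],[s_,c_]]);z=c[...,2]
m=(abs(b[...,0])<.062)&(b[...,1]>.03)&(b[...,1]<.128)&(z>.06)&(z<.095); print(m.sum(),cv2.minAreaRect(b[m].astype(np.float32)),np.median(z[m]))
halves(c)"
```

```text
t 25.4 pos [ 0.3852 -0.3412  0.2007] quat [9.928e-01 1.200e-01 5.000e-04 2.000e-04] F [ 1.2 -0.7  0.3] w 1.001 ff 0.0
shift [-0.0128  0.0182  0.1807] turn [ 0.03 -0.05  0.78] yaw 13.78
385 ((0.0019114650785923004, 0.07603414356708527), (0.051882460713386536, 0.10564495623111725), 88.1996078491211) 0.07987179876644865
half n 374 c 0.4797 -0.2953 wh 0.1032 0.0518 yaw -6.2 z 0.0604
half n 170 c 0.3483 -0.3678 wh 0.0526 0.0461 yaw -75.7 z 0.0578
```

>>> play_rows --steps "-0.013 0.018 0.02 0 0 0.8 0.0854; 0 0 0.04 0 0 0 0.0854; 0 0 0.04 0 0 0 0.0854; 0 0 0 0 0 0 0.0854; 0 0 0 0 0 0 0.0854"

```text
time: 25.95
ee_pos: [0.3765, -0.3618, 0.1006]
tool_rot: [0.994, 0.114, -0.0, -0.0]
ft_force: [0.4, 0.0, 0.0]
gripper_width: 0.999
finger_force: 0.0
```

```bash
python3 -c "
from h import *
go(.3773,-.362,.02,13)
p,d,c=save('side','s8'); cv2.imwrite('pics/c9.png',cv2.resize(p[150:300,350:500,::-1],None,fx=3,fy=3))"
```

```text
t 25.95 pos [ 0.3765 -0.3618  0.1006] quat [ 9.935e-01  1.136e-01 -1.000e-04 -3.000e-04] F [0.4 0.  0. ] w 0.999 ff 0.0
shift [0.0007 0.0004 0.0806] turn [-0.04  0.01  0.05] yaw 13.05
```

View pics/c9.png

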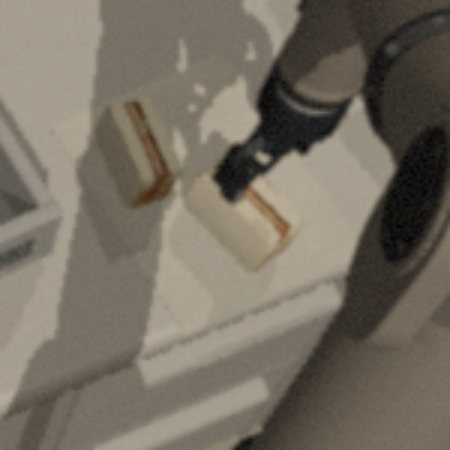

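>>> play_rows --steps "0.001 0 0.03 0 0 0 0.0854; 0 0 0.03 0 0 0 0.0854; 0 0 0.02 0 0 0 0.0854; 0 0 0 0 0 0 0.0854; 0 0 0 0 0 0 0.03"

```text
time: 26.5
ee_pos: [0.3788, -0.3633, 0.0224]
tool_rot: [0.994, 0.113, 0.001, 0.002]
ft_force: [0.4, 0.9, 1.0]
gripper_width: 0.855
finger_force: 0.0
```

>>> play_rows --steps "0 0 0 0 0 0 0.03; 0 0 0 0 0 0 0.03; 0 0 0 0 0 0 0.03; 0 0 0 0 0 0 0.03; 0 0 0 0 0 0 0.03"

```text
time: 27.0
ee_pos: [0.3788, -0.3633, 0.0235]
tool_rot: [0.994, 0.113, 0.001, 0.002]
ft_force: [-0.4, 1.4, 10.0]
gripper_width: 0.575
finger_force: 57.6
```

>>> play_rows --steps "0 0 -0.01 0 0 0 0.03; 0 0 -0.02 0 0 0 0.03; 0 0 -0.04 0 0 0 0.03; 0 0 -0.04 0 0 0 0.03; 0 0 -0.04 0 0 0 0.03"

```text
time: 27.5
ee_pos: [0.3772, -0.3622, 0.1728]
tool_rot: [0.994, 0.113, 0.001, 0.001]
ft_force: [-0.6, -1.2, -1.0]
gripper_width: 0.535
finger_force: 59.5
```

>>> play_rows --steps "0 0 -0.03 0 0 0 0.03; 0 0 -0.01 0 0 5 0.03; 0 0 0 0 0 5 0.03; 0 0 0 0 0 0 0.03; 0 0 0 0 0 0 0.03"

```text
time: 28.0
ee_pos: [0.377, -0.362, 0.2106]
tool_rot: [1.0, 0.027, 0.0, 0.0]
ft_force: [-0.1, -0.9, -0.8]
gripper_width: 0.533
finger_force: 59.5
```

```bash
python3 -c "
from h import *
go(*bw(-.005,-.081),.21)"
```

```text
t 28.0 pos [ 0.377  -0.362   0.2106] quat [9.996e-01 2.730e-02 1.000e-04 3.000e-04] F [-0.1 -0.9 -0.8] w 0.533 ff 59.50330380757805
shift [ 0.1446 -0.2614  0.0005] turn [ 0.03 -0.01 -0.17] yaw 3.13
```

>>> play_rows --steps "0.024 -0.044 0 0 0 -0.2 0.03; 0.024 -0.044 0 0 0 0 0.03; 0.024 -0.044 0 0 0 0 0.03; 0.024 -0.044 0 0 0 0 0.03; 0.024 -0.044 0 0 0 0 0.03"

```text
time: 28.5
ee_pos: [0.4847, -0.1345, 0.2101]
tool_rot: [1.0, 0.029, -0.0, 0.0]
ft_force: [1.6, -0.0, -0.5]
gripper_width: 0.536
finger_force: 59.5
```

>>> play_rows --steps "0.024 -0.041 0 0 0 0 0.03; 0 0 0 0 0 0 0.03; 0 0 0 0 0 0 0.03; 0 0 0 0 0 0 0.03; 0 0 0 0 0 0 0.03"

```text
time: 29.0
ee_pos: [0.5054, -0.0962, 0.2099]
tool_rot: [1.0, 0.027, -0.0, 0.0]
ft_force: [-1.1, 0.4, -0.8]
gripper_width: 0.538
finger_force: 59.5
```

```bash
python3 -c "
from h import *
go(*bw(-.005,-.081),.047); print(sensors.observe()['qpos'])"
```

```text
t 29.0 pos [ 0.5054 -0.0962  0.2099] quat [ 9.996e-01  2.650e-02 -5.000e-04  4.000e-04] F [-1.1  0.4 -0.8] w 0.538 ff 59.54896020877641
shift [ 0.002  -0.003   0.1629] turn [ 0.04  0.06 -0.26] yaw 3.04
[ 0.51147106  0.28477344 -0.44823896  1.62877838  0.12926352  1.25824968
 -1.47876133]
```

>>> play_rows --steps "0.002 -0.005 0.04 0 0 -0.2 0.03; 0 0 0.04 0 0 0 0.03; 0 0 0.035 0 0 0 0.03; 0 0 0.03 0 0 0 0.03; 0 0 0 0 0 0 0.03"

```text
time: 29.5
ee_pos: [0.503, -0.0903, 0.061]
tool_rot: [1.0, 0.029, -0.005, -0.001]
ft_force: [-0.4, 0.2, -0.9]
gripper_width: 0.531
finger_force: 59.6
```

>>> play_rows --steps "0.002 0 0.008 0 0 0 0.03; 0 0 0.007 0 0 0 0.03; 0 0 0.001 0 0 0 0.03; 0 0 0 0 0 0 0.03; 0 0 0 0 0 0 0.03"

```text
time: 30.0
ee_pos: [0.5113, -0.0893, 0.0505]
tool_rot: [1.0, 0.03, 0.002, 0.001]
ft_force: [0.9, -1.6, 3.3]
gripper_width: 0.535
finger_force: 60.6
```

```bash
python3 -c "
from h import *
go(*bw(-.005,-.079),.047)"
```

```text
t 30.0 pos [ 0.5113 -0.0893  0.0505] quat [9.996e-01 2.980e-02 1.700e-03 6.000e-04] F [ 0.9 -1.6  3.3] w 0.535 ff 60.55668635701295
shift [-0.0045  0.0016  0.0035] turn [ 0.07 -0.19  0.11] yaw 3.41
```

>>> play_rows --steps "0 0 0 0 0 0 0.052; 0 0 0 0 0 0 0.06; 0 0 0 0 0 0 0.063; 0 0 -0.01 0 0 0 0.063; 0 0 -0.02 0 0 0 0.063"

```text
time: 30.5
ee_pos: [0.5078, -0.0895, 0.0782]
tool_rot: [1.0, 0.03, -0.002, 0.0]
ft_force: [0.0, -0.8, -0.0]
gripper_width: 0.736
finger_force: 0.0
```

>>> play_rows --steps "0 0 -0.04 0 0 0 0.063; 0 0 -0.04 0 0 0 0.0854; 0 0 -0.04 0 0 0 0.0854; 0 -0.04 0 0 0 0 0.0854; 0 -0.05 0 0 0 0 0.0854"

```text
time: 31.0
ee_pos: [0.5059, -0.0024, 0.2013]
tool_rot: [1.0, 0.025, 0.002, 0.002]
ft_force: [0.8, 0.0, -0.8]
gripper_width: 1.001
finger_force: 0.0
```

>>> play_rows --steps "0 -0.05 0 0 0 0 0.0854; 0 -0.05 0 0 0 0 0.0854; 0 0 0 0 0 0 0.0854; 0 0 0 0 0 0 0.0854; 0 0 0 0 0 0 0.0854"

```text
time: 31.5
ee_pos: [0.4988, 0.0986, 0.1991]
tool_rot: [1.0, 0.029, -0.0, 0.001]
ft_force: [-0.1, -1.6, 0.2]
gripper_width: 1.0
finger_force: 0.0
```

```bash
cat >> h.py <<'E'
def inbox(c):
    c_,s_=np.cos(YAW),np.sin(YAW); b=(c[...,:2]-[BX,BY])@np.array([[c_,-s_],[s_,c_]]);z=c[...,2]
    m=((abs(b[...,0])<.066)&(abs(b[...,1])<.129)&(z>.06)&(z<.097)).astype(np.uint8)
    n,l,stt,ce=cv2.connectedComponentsWithStats(m)
    for i in range(1,n):
        if stt[i,4]>40: print("in box",stt[i,4],cv2.minAreaRect(b[l==i].astype(np.float32)),np.median(z[l==i]))
E
python3 -c "
from h import *
p,d,c=save('top','t9'); hs=halves(c); inbox(c)
for h in hs: go(h[0],h[1],.2,h[2])
cv2.imwrite('pics/c10.png',cv2.resize(p[110:310,200:500,::-1],None,fx=2,fy=2))"
```

```text
half n 375 c 0.479 -0.2963 wh 0.1026 0.0511 yaw -7.9 z 0.0602
in box 411 ((-0.0022836700081825256, -0.07805818319320679), (0.1080186739563942, 0.052305370569229126), 0.2591589093208313) 0.08010915539176827
t 31.55 pos [0.4988 0.0983 0.1991] quat [ 9.996e-01  2.800e-02 -2.000e-04  9.000e-04] F [ 0.  -0.3 -0.3] w 1.004 ff 0.0
shift [-4.190e-02  3.929e-01 -3.000e-04] turn [1.000e-01 1.000e-02 1.107e+01] yaw 3.21
```

View pics/c10.png

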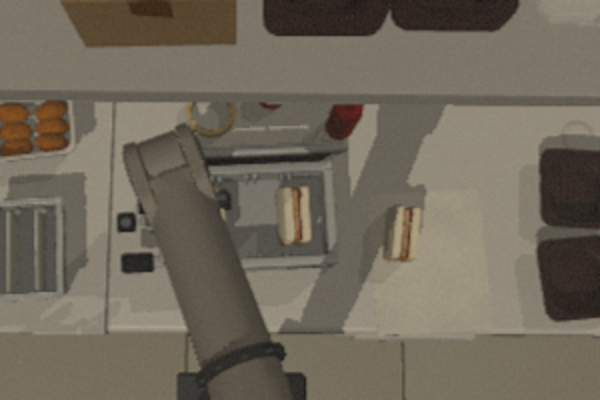

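>>> play_rows --steps "-0.004 0.043 0 0 0 0 0.0854; -0.005 0.044 0 0 0 0 0.0854; -0.005 0.044 0 0 0 0 0.0854; -0.005 0.044 0 0 0 0 0.0854; -0.005 0.044 0 0 0 0 0.0854"

```text
time: 32.05
ee_pos: [0.4866, -0.1234, 0.1993]
tool_rot: [1.0, 0.028, -0.0, 0.001]
ft_force: [0.5, -0.2, 0.2]
gripper_width: 1.003
finger_force: 0.0
```

>>> play_rows --steps "-0.005 0.044 0 0 0 0 0.0854; -0.005 0.044 0 0 0 0 0.0854; -0.005 0.044 0 0 0 0 0.0854; -0.003 0.042 0 0 0 5.5 0.0854; 0 0 0 0 0 5.5 0.0854"

```text
time: 32.55
ee_pos: [0.4754, -0.3057, 0.1984]
tool_rot: [0.997, -0.076, -0.001, 0.003]
ft_force: [-0.8, 0.8, -0.3]
gripper_width: 1.003
finger_force: 0.0
```

>>> play_rows --steps "0 0 0.04 0 0 0 0.0854; 0 0 0.04 0 0 0 0.0854; 0 0 0 0 0 0 0.0854; 0 0 0 0 0 0 0.0854; 0 0 0 0 0 0 0.0854"

```text
time: 33.05
ee_pos: [0.4813, -0.2955, 0.1216]
tool_rot: [0.998, -0.067, 0.002, 0.001]
ft_force: [0.1, -0.4, -0.2]
gripper_width: 0.996
finger_force: 0.0
```

```bash
python3 -c "
from h import *
go(.479,-.296,.02,-7.3)
p,d,c=save('side','s10'); cv2.imwrite('pics/c11.png',cv2.resize(p[150:300,300:500,::-1],None,fx=2.5,fy=2.5))"
```

```text
t 33.05 pos [ 0.4813 -0.2955  0.1216] quat [ 0.9978 -0.0667  0.0019  0.0011] F [ 0.1 -0.4 -0.2] w 0.996 ff 0.0
shift [-0.0026  0.0006  0.1016] turn [ 0.11 -0.23 -0.35] yaw -7.65
```

View pics/c11.png

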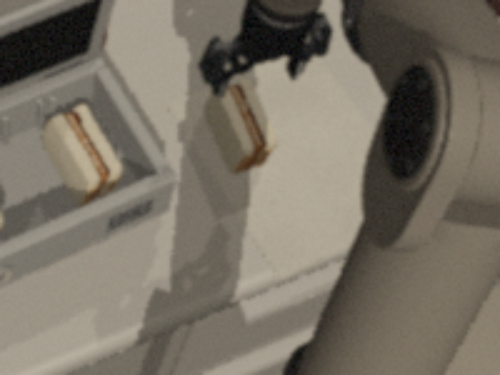

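>>> play_rows --steps "-0.002 0 0.04 0 0 0 0.0854; 0 0 0.04 0 0 0 0.0854; 0 0 0.02 0 0 0 0.0854; 0 0 0 0 0 0 0.0854; 0 0 0 0 0 0 0.03"

```text
time: 33.6
ee_pos: [0.4795, -0.2945, 0.021]
tool_rot: [0.998, -0.066, 0.001, 0.001]
ft_force: [0.5, -0.7, 0.6]
gripper_width: 0.858
finger_force: 0.0
```

>>> play_rows --steps "0 0 0 0 0 0 0.03; 0 0 0 0 0 0 0.03; 0 0 0 0 0 0 0.03; 0 0 0 0 0 0 0.03; 0 0 0 0 0 0 0.03"

```text
time: 34.1
ee_pos: [0.4802, -0.2948, 0.0227]
tool_rot: [0.998, -0.066, 0.002, 0.001]
ft_force: [-1.4, 1.1, 8.2]
gripper_width: 0.558
finger_force: 59.6
```

>>> play_rows --steps "0 0 -0.01 0 0 0 0.03; 0 0 -0.02 0 0 0 0.03; 0 0 -0.04 0 0 0 0.03; 0 0 -0.04 0 0 0 0.03; 0 0 -0.04 0 0 0 0.03"

```text
time: 34.6
ee_pos: [0.4779, -0.2937, 0.1717]
tool_rot: [0.998, -0.066, 0.0, 0.0]
ft_force: [0.7, -0.6, 0.0]
gripper_width: 0.546
finger_force: 60.1
```

>>> play_rows --steps "0 0 -0.03 0 0 0 0.03; 0 0 -0.01 0 0 -5.5 0.03; 0 0 0 0 0 -5.5 0.03; 0 0 0 0 0 0 0.03; 0 0 0 0 0 0 0.03"

```text
time: 35.1
ee_pos: [0.4777, -0.2937, 0.2095]
tool_rot: [1.0, 0.029, -0.0, 0.0]
ft_force: [0.7, 0.2, -1.5]
gripper_width: 0.545
finger_force: 60.1
```

```bash
python3 -c "
from h import *
go(*bw(-.005,-.001),.21)"
```

```text
t 35.1 pos [ 0.4777 -0.2937  0.2095] quat [ 9.996e-01  2.880e-02 -1.000e-04  1.000e-04] F [ 0.7  0.2 -1.5] w 0.545 ff 60.11225279420614
shift [ 0.0409 -0.2785 -0.0006] turn [0.01 0.01 0.  ] yaw 3.3
```

>>> play_rows --steps "0.007 -0.046 0 0 0 0 0.03; 0.007 -0.046 0 0 0 0 0.03; 0.007 -0.047 0 0 0 0 0.03; 0.007 -0.047 0 0 0 0 0.03; 0.007 -0.047 0 0 0 0 0.03"

```text
time: 35.6
ee_pos: [0.4986, -0.0573, 0.2091]
tool_rot: [1.0, 0.029, -0.0, 0.0]
ft_force: [1.0, 0.6, -1.0]
gripper_width: 0.532
finger_force: 65.1
```

>>> play_rows --steps "0.006 -0.045 0 0 0 0 0.03; 0 0 0 0 0 0 0.03; 0 0 0 0 0 0 0.03; 0 0 0 0 0 0 0.03; 0 0 0 0 0 0 0.03"

```text
time: 36.1
ee_pos: [0.5022, -0.0158, 0.2089]
tool_rot: [1.0, 0.028, -0.0, 0.0]
ft_force: [0.4, -0.6, -0.6]
gripper_width: 0.524
finger_force: 65.0
```

```bash
python3 -c "
from h import *
go(*bw(-.005,-.001),.049); print(sensors.observe()['qpos'])"
```

```text
t 36.1 pos [ 0.5022 -0.0158  0.2089] quat [ 9.996e-01  2.790e-02 -4.000e-04  4.000e-04] F [ 0.4 -0.6 -0.6] w 0.524 ff 64.97815132141113
shift [ 0.0005 -0.0026  0.1599] turn [ 0.04  0.04 -0.1 ] yaw 3.2
[ 0.39801289  0.26585455 -0.49376259  1.66020512  0.1324081   1.24945968
 -1.63812761]
```

>>> play_rows --steps "0 -0.002 0.04 0 0 0 0.03; 0 0 0.03 0 0 0 0.03; 0 0 0.015 0 0 0 0.03; 0 0 0 0 0 0 0.03; 0 0 0 0 0 0 0.03"

```text
time: 36.6
ee_pos: [0.5026, -0.0128, 0.1245]
tool_rot: [1.0, 0.029, 0.0, 0.0]
ft_force: [-0.4, -0.7, -0.2]
gripper_width: 0.532
finger_force: 64.9
```

```bash
python3 -c "
from h import *
go(*bw(-.005,-.001),.049)
p,d,c=save('side','s12'); cv2.imwrite('pics/c12.png',cv2.resize(p[150:300,230:430,::-1],None,fx=3,fy=3))"
```

```text
t 36.6 pos [ 0.5026 -0.0128  0.1245] quat [9.996e-01 2.880e-02 1.000e-04 1.000e-04] F [-0.4 -0.7 -0.2] w 0.532 ff 64.9387800693512
shift [-0.0001  0.0005  0.0755] turn [ 0.01 -0.01 -0.  ] yaw 3.3
```

View pics/c12.png

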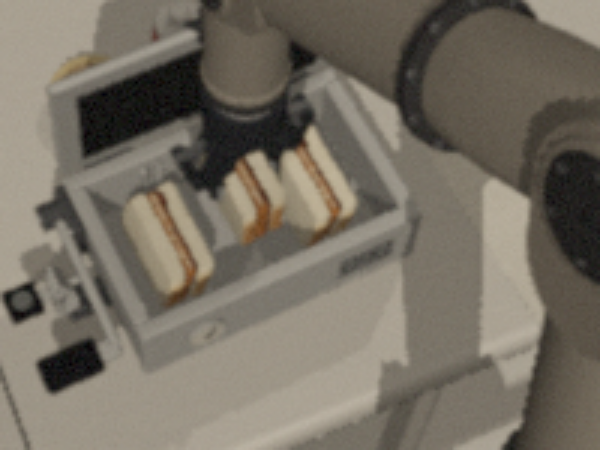

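>>> play_rows --steps "0 0 0.02 0 0 0 0.03; 0 0 0.02 0 0 0 0.03; 0 0 0.015 0 0 0 0.03; 0 0 0.01 0 0 0 0.03; 0 0 0.006 0 0 0 0.03"

```text
time: 37.15
ee_pos: [0.5029, -0.012, 0.0534]
tool_rot: [1.0, 0.03, 0.001, 0.0]
ft_force: [-0.1, -0.7, -0.9]
gripper_width: 0.527
finger_force: 65.0
```

>>> play_rows --steps "0 0 0.002 0 0 0 0.03; 0 0 0 0 0 0 0.03; 0 0 0 0 0 0 0.05; 0 0 0 0 0 0 0.057; 0 0 0 0 0 0 0.06"

```text
time: 37.65
ee_pos: [0.5028, -0.0118, 0.0518]
tool_rot: [1.0, 0.03, 0.001, 0.0]
ft_force: [-0.4, -0.3, 0.6]
gripper_width: 0.704
finger_force: 0.0
```

>>> play_rows --steps "0 0 -0.01 0 0 0 0.06; 0 0 -0.02 0 0 0 0.06; 0 0 -0.04 0 0 0 0.06; 0 0 -0.04 0 0 0 0.06; 0 0 -0.04 0 0 0 0.06"

```text
time: 38.15
ee_pos: [0.5021, -0.0114, 0.2036]
tool_rot: [1.0, 0.03, 0.0, -0.0]
ft_force: [0.2, -0.2, -0.1]
gripper_width: 0.701
finger_force: 0.0
```

```bash
python3 -c "
from h import *
print(bw(0,.234)); go(*bw(0,.234),.2)"
```

```text
[0.49393002 0.22161199]
t 38.15 pos [ 0.5021 -0.0114  0.2036] quat [ 9.995e-01  3.010e-02  4.000e-04 -0.000e+00] F [ 0.2 -0.2 -0.1] w 0.701 ff 0.0
shift [ 0.0059 -0.2331  0.0036] turn [-0.   -0.05  0.15] yaw 3.45
```

>>> play_rows --steps "0.001 -0.045 0 0 0 0 0; 0.001 -0.047 0 0 0 0 0; 0.001 -0.047 0 0 0 0 0; 0.001 -0.047 0 0 0 0 0; 0.002 -0.046 0 0 0 0 0"

```text
time: 38.65
ee_pos: [0.4941, 0.2222, 0.2024]
tool_rot: [1.0, 0.03, 0.001, -0.0]
ft_force: [0.5, -0.6, 0.5]
gripper_width: 0.002
finger_force: 0.0
```

>>> play_rows --steps "0 0 0.03 0 0 0 0; 0 0 0.03 0 0 0 0; 0 0 0.02 0 0 0 0; 0 0 0 0 0 0 0; 0 0 0 0 0 0 0"

```text
time: 39.15
ee_pos: [0.4947, 0.2205, 0.1221]
tool_rot: [1.0, 0.03, 0.0, -0.0]
ft_force: [0.4, 0.7, 0.7]
gripper_width: 0.003
finger_force: 0.0
```

```bash
python3 -c "
from h import *
go(*bw(0,.233),.078)
p,d,c=save('top','t13'); inbox(c); halves(c)
for n in ('top','side'):
  p,d,c=save(n,n+'13')
  for o in spotter.spot_point(n,'divider_1')[:4]:
    r=np.round(o['point']).astype(int); print(n,round(o['confidence'],2),c[r[0],r[1]])
cv2.imwrite('pics/c13.png',cv2.resize(p[150:330,90:390,::-1],None,fx=2.5,fy=2.5))"
```

```text
t 39.15 pos [0.4947 0.2205 0.1221] quat [ 9.996e-01  2.980e-02  4.000e-04 -2.000e-04] F [0.4 0.7 0.7] w 0.003 ff 0.0
shift [-0.0007 -0.0002  0.0441] turn [-0.03 -0.04  0.12] yaw 3.42
in box 410 ((-0.0017842762172222137, -0.07775895297527313), (0.05356322601437569, 0.10603570938110352), 89.00611877441406) 0.07993789162724971
in box 388 ((0.001293417066335678, 0.07680366933345795), (0.051163531839847565, 0.10769102722406387), 89.74259185791016) 0.08003617332378533
in box 374 ((-0.004406377673149109, -0.0026209428906440735), (0.1012452244758606, 0.05048207566142082), 0.1520877182483673) 0.08214873636734701
top 0.78 [0.44306331 0.3810045  0.02379109]
top 0.61 [0.43254477 0.43149374 0.0550723 ]
side 0.52 [0.42888848 0.3791726  0.02931738]
```

View pics/c13.png

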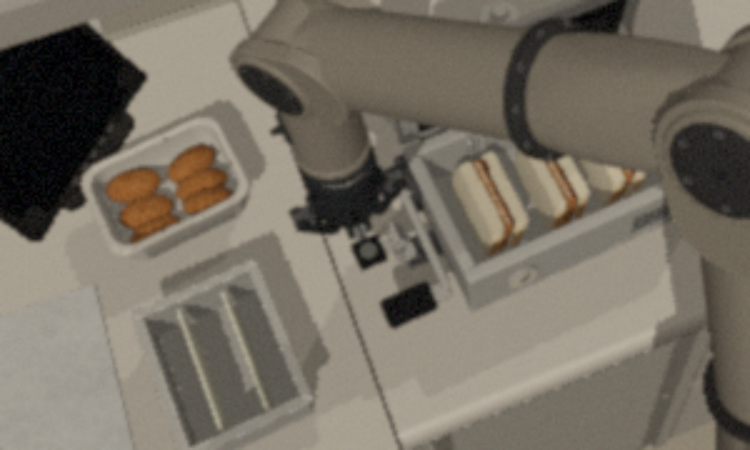

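```bash
python3 -c "
from h import *
np.set_printoptions(precision=3,suppress=True)
p,d,c=save('top','t14')
for x0 in np.arange(.2,.6,.04):
  r=[]
  for y0 in np.arange(-.2,.26,.06):
    m=(abs(c[...,0]-x0)<.02)&(abs(c[...,1]-y0)<.03)&(c[...,2]>.13); r.append(round(float(np.median(c[m][:,2])),2) if m.sum()>3 else 0)
  print(round(x0,2),r)"
```

```text
0.2 [0, 0, 0.71, 0.72, 0.72, 0, 0, 0]
0.24 [0, 0, 0.71, 0.71, 0.69, 0.64, 0, 0]
0.28 [0, 0, 0, 0.68, 0.67, 0.65, 0, 0]
0.32 [0, 0, 0, 0, 1.46, 0.64, 0.6, 0]
0.36 [0, 0, 0, 0, 0.63, 0.62, 0.6, 0]
0.4 [0, 0, 0, 0, 0, 0.59, 0.59, 0.55]
0.44 [0, 0, 0, 0, 0, 0.57, 0.57, 0.55]
0.48 [0, 0, 0, 0, 0, 0, 0.54, 0.54]
0.52 [0, 0, 0, 0, 0, 0, 0.52, 0.52]
0.56 [0, 0, 0.29, 0.28, 0.28, 0.29, 0.29, 0.51]
```

>>> play_rows --steps "-0.001 0 0.02 0 0 0 0; 0 0 0.02 0 0 0 0; 0 0 0.006 0 0 0 0; 0 0 0.006 0 0 0 0; 0 0 0.006 0 0 0 0"

```text
time: 39.95
ee_pos: [0.4937, 0.2267, 0.0659]
tool_rot: [1.0, 0.031, 0.002, -0.005]
ft_force: [-2.6, 8.4, 7.1]
gripper_width: -0.001
finger_force: 4.6
```

>>> play_rows --steps "0 0 0 0 0 0 0; 0 0 0 0 0 0 0; 0 0 0 0 0 0 0; 0 0 0 0 0 0 0; 0 0 0 0 0 0 0"

```text
time: 40.45
ee_pos: [0.4937, 0.2266, 0.0663]
tool_rot: [0.999, 0.032, 0.002, -0.005]
ft_force: [-2.7, 6.7, 5.8]
gripper_width: 0.0
finger_force: 3.9
```

```bash
python3 -c "
from h import *
st(); p,d,c=save('side','s15')
for o in spotter.spot_point('side','lever_pad')[:2]:
  r=np.round(o['point']).astype(int); print(o,c[r[0],r[1]])
q=ray('side',[0,0],0)
r=np.round(pix('side',[.422,.198,.09])).astype(int); print(c[r[0]-3:r[0]+4,r[1],2])"
```

```text
t 40.45 pos [0.4937 0.2266 0.0663] quat [ 0.9995  0.0315  0.002  -0.0045] F [-2.7  6.7  5.8] w 0.0 ff 3.8872681075008586
{'point': [266.1, 254.3], 'confidence': 0.81} [0.42207747 0.19105047 0.08780365]
[0.08578313 0.08605542 0.08827347 0.08642931 0.08629015 0.0881999
 0.0879538 ]
```

>>> play_rows --steps "0 0 -0.01 0 0 0 0; 0 0 -0.03 0 0 0 0; 0 0 -0.04 0 0 0 0; 0 0 -0.04 0 0 0 0; 0 -0.03 -0.02 0 0 0 0"

```text
time: 41.05
ee_pos: [0.4954, 0.245, 0.2074]
tool_rot: [1.0, 0.025, 0.003, 0.002]
ft_force: [2.1, 0.4, -1.3]
gripper_width: 0.005
finger_force: 0.0
```

>>> play_rows --steps "0 -0.04 0 0 0 0 0; 0 -0.04 0 0 0 0 0; 0 -0.04 0 0 0 0 0; 0 0 0 0 0 0 0; 0 0 0 0 0 0 0"

```text
time: 41.55
ee_pos: [0.484, 0.3702, 0.2033]
tool_rot: [1.0, 0.031, -0.0, 0.001]
ft_force: [0.1, -0.5, -0.6]
gripper_width: 0.003
finger_force: 0.0
```

>>> play_rows --steps "0 0 0 0 0 0 0; 0 0 0 0 0 0 0; 0 0 0 0 0 0 0; 0 0 0 0 0 0 0; 0 0 0 0 0 0 0"

```text
time: 42.05
ee_pos: [0.4847, 0.3693, 0.2033]
tool_rot: [1.0, 0.029, 0.0, 0.0]
ft_force: [-0.2, -0.2, -0.4]
gripper_width: 0.004
finger_force: 0.0
```

>>> play_rows --steps "0 0 0 0 0 0 0; 0 0 0 0 0 0 0; 0 0 0 0 0 0 0; 0 0 0 0 0 0 0; 0 0 0 0 0 0 0"

```text
time: 42.55
ee_pos: [0.4844, 0.3699, 0.2032]
tool_rot: [1.0, 0.03, -0.0, 0.0]
ft_force: [-0.5, 0.3, 0.0]
gripper_width: 0.0
finger_force: 0.0
```

>>> play_rows --steps "0 0 0 0 0 0 0; 0 0 0 0 0 0 0; 0 0 0 0 0 0 0; 0 0 0 0 0 0 0; 0 0 0 0 0 0 0"

```text
time: 43.05
ee_pos: [0.4844, 0.3699, 0.2032]
tool_rot: [1.0, 0.03, -0.0, 0.0]
ft_force: [-0.4, -0.4, 0.4]
gripper_width: -0.001
finger_force: 0.0
```

>>> play_rows --steps "0 0 0 0 0 0 0; 0 0 0 0 0 0 0; 0 0 0 0 0 0 0; 0 0 0 0 0 0 0; 0 0 0 0 0 0 0"

```text
time: 43.55
ee_pos: [0.4844, 0.3699, 0.2032]
tool_rot: [1.0, 0.03, -0.0, 0.0]
ft_force: [-0.5, -0.3, -0.1]
gripper_width: 0.003
finger_force: 0.0
```

```bash
python3 -c "
from h import *
st(); p,d,c=save('side','s16')
r=np.round(pix('side',[.422,.198,.115])).astype(int); print(c[r[0]-3:r[0]+4,r[1],2])
cv2.imwrite('pics/c14.png',cv2.resize(p[80:340,90:490,::-1],None,fx=2,fy=2))
p,d,c=save('top','t16'); c_,s_=np.cos(YAW),np.sin(YAW); b=(c[...,:2]-[BX,BY])@np.array([[c_,-s_],[s_,c_]])
for bx in (-.075,-.03,.03,.075):
  for by in (-.1,0,.1):
    m=(abs(b[...,0]-bx)<.01)&(abs(b[...,1]-by)<.02); print(bx,by,np.median(c[m][:,2]) if m.sum() else None)"
```

```text
t 43.55 pos [0.4844 0.3699 0.2032] quat [ 0.9996  0.0298 -0.      0.    ] F [-0.5 -0.3 -0.1] w 0.003 ff 0.0
[0.11405194 0.11594701 0.11021559 0.11025844 0.1122802  0.11540408
 0.11510554]
-0.075 -0.1 0.11380762161808779
-0.075 0 0.1140344282236242
-0.075 0.1 0.11462464316848199
-0.03 -0.1 0.11786627871991515
-0.03 0 0.11841997397769022
-0.03 0.1 0.11913041307775837
0.03 -0.1 0.12003758067813201
0.03 0 0.11941414780264786
0.03 0.1 0.11870052246502692
0.075 -0.1 0.11233351555929702
0.075 0 0.11198498965917211
0.075 0.1 0.11204125317242572
```

View pics/c14.png

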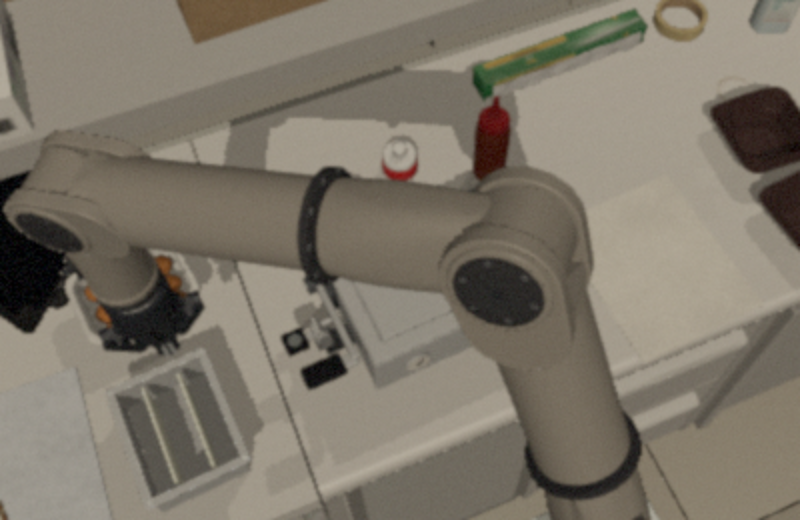

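>>> play_rows --steps "0 0 0 0 0 0 0; 0 0 0 0 0 0 0; 0 0 0 0 0 0 0; 0 0 0 0 0 0 0; 0 0 0 0 0 0 0"

```text
time: 44.15
ee_pos: [0.4844, 0.3699, 0.2032]
tool_rot: [1.0, 0.03, 0.0, -0.0]
ft_force: [-0.4, -0.1, -0.1]
gripper_width: 0.001
finger_force: 0.0
```

>>> play_rows --steps "0 0 0 0 0 0 0; 0 0 0 0 0 0 0; 0 0 0 0 0 0 0; 0 0 0 0 0 0 0; 0 0 0 0 0 0 0"

```text
time: 44.65
ee_pos: [0.4844, 0.3699, 0.2032]
tool_rot: [1.0, 0.03, -0.0, 0.0]
ft_force: [-0.4, -0.7, -0.1]
gripper_width: 0.0
finger_force: 0.0
```

>>> play_rows --steps "0 0 0 0 0 0 0; 0 0 0 0 0 0 0; 0 0 0 0 0 0 0; 0 0 0 0 0 0 0; 0 0 0 0 0 0 0"

```text
time: 45.15
ee_pos: [0.4844, 0.3699, 0.2031]
tool_rot: [1.0, 0.03, -0.0, 0.0]
ft_force: [-0.5, -0.3, -0.1]
gripper_width: -0.002
finger_force: 0.0
```

```bash
python3 -c "
from h import *
p,d,c=save('top','t17'); c0=np.load('top0.npy'); c_,s_=np.cos(YAW),np.sin(YAW)
for bx in (-.085,-.03,.03,.075):
  r=[]
  for k in (c0,c):
    b=(k[...,:2]-[BX,BY])@np.array([[c_,-s_],[s_,c_]])
    m=(abs(b[...,0]-bx)<.008)&(abs(b[...,1])<.1); r.append(round(float(np.mean(k[m][:,2])),4))
  print(bx,r)"
```

```text
-0.085 [0.1127, 0.1121]
-0.03 [0.1187, 0.1186]
0.03 [0.1187, 0.119]
0.075 [0.1124, 0.1125]
```

The lid is back at its original shut height, so I'm handing the job in.

```bash
python3 -c "
from bench import hand_in
print(hand_in())"
```

```text
the job is handed in; nothing more can be done
None
```

The job is handed in after about 45 s of robot time: both dividers (only two were present) are in the wash pan, all three sandwich halves are in the well, the lid is back at its shut height, and the arm never went near the bottle, tape or croquette pan.

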